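# Prick-mark the ends of the turning blanks in the ratchet marking jig

### The job

Lay every wooden turning blank in a cradle of the marking jig's raised stage, then push the stage down by its yellow plate until the latch catches, and turn the black thimble clockwise until its ratchet slips clearly on the clamped blanks. Then back the jaw fully off, and only after that press the red paddle so that the stage springs up to the top. Finally lay all the blanks flat in the green tray, none on top of another, without knocking the other tools about.

Things in the scene. Friction and masses are not known exactly. Their poses are not given: they have to be found in the camera images.
- blank0_mid (a point): Centre of a pale square wooden turning blank, 84 x 26 x 26 mm, about 40 g; its x axis runs along the 84 mm length. It starts lying flat on the dark mat on the work surface (centre 13 mm up). Two or three of the three blanks are present; an absent one reads None. All four long faces and both ends are alike.
- blank1_mid (a point): Centre of a pale square wooden turning blank, 84 x 26 x 26 mm, about 40 g; its x axis runs along the 84 mm length. It starts lying flat on the dark mat on the work surface (centre 13 mm up). Two or three of the three blanks are present; an absent one reads None. All four long faces and both ends are alike.
- blank2_mid (a point): Centre of a pale square wooden turning blank, 84 x 26 x 26 mm, about 40 g; its x axis runs along the 84 mm length. It starts lying flat on the dark mat on the work surface (centre 13 mm up). Two or three of the three blanks are present; an absent one reads None. All four long faces and both ends are alike.
- jig_mid (a point): Fixed marking jig, grey bed plate 250 x 190 mm; place and heading vary. Point: top of the bed (10 mm above the bench) under the middle cradle; z up, x from thimble and jaw (at -x, nearer the robot) to the fixed steel fence (+x), y along the row of cradles. Fence face at x = +48 mm, open jaw's face at x = -48 mm; both span y = -75 to +75 mm, tops 58 mm above the bench.
- cradle0 (a point): Cradle at jig y = -56 mm of the sprung stage: where the centre of a seated blank lies, its length along the jig's x. Moves with the stage: 75 mm above the bench when up, 58.5 mm when latched. A cradle is two aluminium rails at jig x = -27 and +27 mm, 10 mm wide, 13 mm below this point, with blue ribs 7 mm high that leave a 32 mm wide channel.
- cradle1 (a point): The same for the middle cradle (jig y = 0). Between the rails (44 mm) the stage is open for fingertips to 35 mm below this point. A blank overhangs the rails at both ends and, as the stage goes down, drops between fence and open jaw (96 mm apart), so it must lie within 5 mm of this point along x.
- cradle2 (a point): The same for the cradle at jig y = +56 mm, next to the push plate. Each cradle takes one blank; any cradle may be used. After clamping, the blanks lie against the fence, about 6 mm past these points along jig x; they ride up like that.
- push_plate (a point): Centre of the top face of the yellow push plate, 50 x 46 mm, fixed to the stage beside the cradles (jig y = +108 mm), 80 mm above the bench when the stage is up. Push it straight down about 20 mm with 9 to 16 N (quick pushes take more, the stage is damped); the stage stays down by itself once the latch has caught.
- stage (a joint): Travel of the sprung stage in m: 0 fully up, 0.020 at the bottom stop; left alone it rests at about 0.0165 once latched. It latches just before the bottom stop, so push it right down; let go earlier it springs back to 0.
- thimble (a point): Middle of the black knurled ratchet thimble, a round grip 32 mm in diameter and 42 mm tall, standing upright on the jig's gear case (jig x = -118 mm) with this point 111 mm above the bench and its axis vertical. Nothing near it is higher than its lower end. A white line on its top and a red line on the aluminium collar below it show when it slips.
- screw (a joint): Angle in rad of the collar under the thimble; grows as the thimble is turned clockwise seen from above, 0 = jaw fully open, 2.29 = end stop. It drives the jaw 7 mm per rad.
- jaw (a joint): Travel of the clamping jaw towards the fence in m: 0 fully open, about 0.012 when it has pushed the blanks against the fence, 0.016 end stop. Stays where it is left.
- ratchet (a joint): Slip angle in rad of the thimble on its collar. Steady while the thimble drives the screw (0.04 N m); grows when the screw is blocked and the thimble, turned on clockwise, slips at 0.12 N m. Half a radian is a clear slip. Turned anticlockwise the thimble first drives the screw back; with the jaw fully open it slips back towards 0, where it is solid. Starts at 0.
- paddle (a point): Centre of the top face of the red release paddle, 36 x 30 mm, on the outer arm of the latch (jig y = -124 mm), 42 mm above the bench. Pressed down 15 to 20 mm with some 5 N (stop at 22 mm) it swings outwards a little and frees the stage, then springs back.
- latch (a joint): Angle of the latch in rad: 0 closed, about 0.3 frees the stage, 0.45 stop.
- tray_in (a point): Centre of the inner floor (about 5 mm above the bench) of the fixed green tray for the marked blanks; inside 125 mm along its x and 190 mm along its y, walls 5 mm thick and 24 mm high. The blanks are wanted lying flat on its floor, for instance side by side along x.
- plane: Bystander: small wooden hand plane, 120 x 42 mm, to be left alone.
- mallet: Bystander: wooden mallet, about 330 mm long, to be left alone.
- sander: Bystander: cork sanding block, 100 x 55 x 35 mm, to be left alone.
- pencil: Bystander: flat red-brown carpenter's pencil, 130 x 14 x 8 mm, near the thimble, to be left alone.
- glue: Bystander: glue pot, 56 mm wide and 75 mm tall, to be left alone.
- gauge_block: Bystander: dark steel block, 50 x 40 x 25 mm, to be left alone.
Not all that is in view belongs to the job. Leave any orange or pink look-alike of the part that bears blank0_mid alone.

How it is judged:
By the outcome, as a careful person would: the job done as asked, in the order asked, and still so for the second after the job is handed in, with the robot touching nothing.
Of blank0, blank1, blank2 only 2 to 3 are there at a start; the rules pass over those that are not, and their reading is None.
At some moment in a run one of blank0, blank1, blank2 may be knocked a few centimetres aside while the robot is not near it.
Once in a run the grip may slacken for a moment while it holds something.
It also fails if it takes over 210 s, if anything falls off the work surface, if the arm or the gripper's body presses on something with over 40 N, if the wrist force passes 120 N, or if a joint passes its speed limit or range.

### The arm

A 6-joint arm with a two-finger parallel gripper is mounted at the origin on the work surface. World frame = base frame: x ahead of the robot, y to its left, z up, the work surface at z = 0. Lengths are in mm, angles in rad, forces in N, time in s.
With the tool pointing down it reaches from about 325 to 875 mm from the base axis. Payload 4.4 kg.
Tool frame: the origin (TCP) lies on the centre line of the jaws, within the pads' length; the fingertips stand ahead of it and the grasp point (between the pads) lies 6 mm ahead of it (ctrl.tcp_to_tips is the z of the fingertips in the tool frame, in mm); z points along the fingers, y is the direction in which the jaws open and shut (so a half turn about z gives the same grasp; the last joint's range is limited). The gripper opens to 85 mm and grips with 20 to 120 N. Pads are 22 mm wide; open, the fingers measure 114 mm over their backs; the gripper's body (76 mm by 85 mm) begins 54 mm behind the grasp point. The pads swing forward as they close: fully open they stand 13 mm farther back than shut.
Start: joints at [-1.31, 0.207, 1.542, -0, 1.393, -0.15], TCP at [229.61, -527.168, 256.282] pointing down, gripper open.
Joint ranges: [-2.73, 2.73], [-0.86, 2.22], [0.23, 2.46], [-1.11, 4.25], [0.08, 2.63], [-2.82, 2.82]. Speed limits (rad/s): [2.79, 2.79, 3.14, 3.14, 3.14, 3.14].

### API

Orientations are given as a 3x3 rotation matrix whose columns are the frame's x, y, z axes.
In Python, from plant import ctrl, sensors, optics gives the robot as it stands. Calls block until the motion is done:
- ctrl.move_ptp(position, orientation): joint-space move of the TCP to a pose.
- ctrl.move_l(position, rot=None, vel=150, threshold=None): straight line of the TCP; rot=None keeps the orientation; vel is the mean speed in mm/s. With threshold (N) it stops when the force on the tool has changed by that much, and returns True; else False.
- ctrl.set_joints(angles): joint-space move.
- ctrl.gripper_to(opening, force=None): finger opening in mm; force is the grip in N (None keeps the last); returns when the fingers have stopped.
- ctrl.hold(seconds).
- ctrl.solve_ik(position, orientation): joint angles nearest the present ones, or None.
- sensors.read_state(): the state.
- optics.grab_frame(name): name is "side" or "top" or "wrist"; returns (picture, depth): 480x640x3 uint8, red, green, blue; 480x640 float32, mm along the optical axis (not along the pixel's ray), 0 where there is no reading.
- optics.camera_params(name): a dict with "mtx" (3x3 intrinsics, pixels), "R" (3x3) and "t" (3): a world point X has camera coordinates R X + t; the wrist camera has in their place "T_tool_cam" (4x4, takes a point from camera to tool coordinates, whose origin is the TCP and whose axes are the flange's). Camera axes: x right, y down, z forward; pixel columns grow to the right and rows downward; lengths in mm; the calibration is good to about 2 mm. A picture is of the moment at which its call begins: read the wrist's pose just before it. camera_params takes no time and is no camera call.
A pose or a line that the arm cannot do raises ctrl.MotionError and nothing moves.
- ctrl.finish_job(): hands the job in, once; it reports no verdict.
The state is a dict: "t": time; "q": joint angles; "qvel": joint speeds; "tau": joint torques, N m; "eef_pos": TCP position; "eef_rot": TCP orientation; "force": force on the tool from outside, world axes, zero at the start; "wrist_torque": the same for the moment, N m; "grip_width": finger opening in mm.
Only numpy, scipy, OpenCV 4.12 (cv2) and the standard library are available. Lean on these libraries where they do the work, as an engineer would, in place of code of your own. Each camera call takes 0.05 s, during which the arm holds its last target.

## Working session

There is one attempt and no reset: what is moved stays moved. The work goes in short steps, each a Python script; the robot and the scene stay as the last script left them, time stands still between calls to the robot, and variables do not carry over. Pictures are saved under pics/ and viewed, and the job is handed in when it is done.

```bash
ls; mkdir -p pics; python3 - <<'E'
from plant import ctrl, sensors, optics
import cv2, numpy as np
s=sensors.read_state(); print(s['t'],s['eef_pos'],s['force'],s['grip_width'],ctrl.tcp_to_tips)
for n in ("side","top","wrist"):
    im,d=optics.grab_frame(n); cv2.imwrite(f"pics/{n}0.png",im[:,:,::-1]); np.save(f"pics/{n}0.npy",d); np.save(f"pics/{n}0im.npy",im)
    p=optics.camera_params(n); print(n,{k:np.round(v,3).tolist() for k,v in p.items()})
E
```

```text
pics
0.0 [ 229.45552431 -526.46667001  255.12629815] [-0.14797913 -0.16746422  0.16957069] 85.41744863401787 25.0
side {'mtx': [[465.029, 0.0, 319.74], [0.0, 465.029, 237.848], [0.0, 0.0, 1.0]], 'R': [[0.972, -0.236, -0.01], [-0.132, -0.51, -0.85], [0.196, 0.827, -0.527]], 't': [-455.674, 131.513, 1253.149]}
top {'mtx': [[471.437, 0.0, 317.795], [0.0, 471.437, 234.667], [0.0, 0.0, 1.0]], 'R': [[0.01, -1.0, 0.003], [-0.997, -0.01, -0.08], [0.08, -0.002, -0.997]], 't': [-35.661, 477.621, 1175.1]}
wrist {'mtx': [[337.183, 0.0, 321.644], [0.0, 337.183, 247.503], [0.0, 0.0, 1.0]], 'T_tool_cam': [[-0.0, -0.958, -0.286, 73.328], [1.0, -0.001, 0.001, -1.19], [-0.001, -0.286, 0.958, -119.096], [0.0, 0.0, 0.0, 1.0]]}
```

View pics/top0.png

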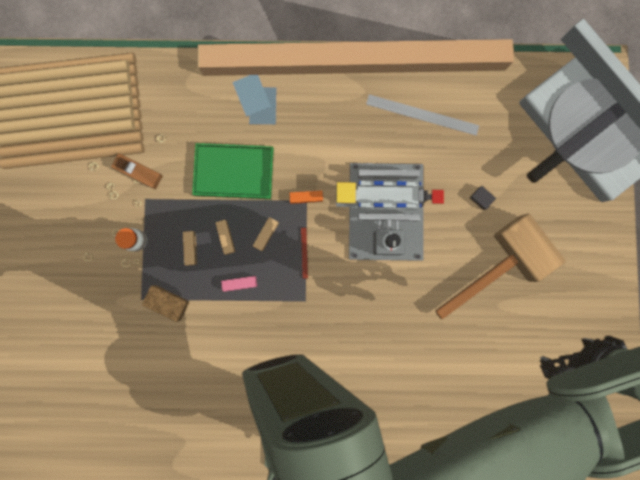

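View pics/side0.png

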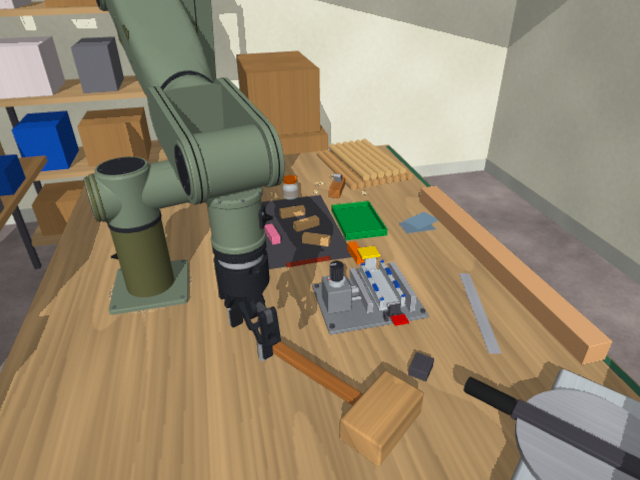

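The top view shows three pale blanks on the mat at about (189,248), (225,237) and (266,235). The pink look-alike is at (238,284) and the orange one at (306,197). The jig is around (390,210), with its yellow plate at (346,193), red paddle at (437,196) and thimble at (392,241). The green tray is at (233,170). I'll localise these by casting rays onto planes.

```bash
cat > h.py <<'E'
from plant import ctrl, sensors, optics
import cv2, numpy as np
from numpy import array as A
def cam(name, st=None):
    p=optics.camera_params(name)
    if name=="wrist":
        T=np.eye(4); T[:3,:3]=st['eef_rot']; T[:3,3]=st['eef_pos']
        M=T@p['T_tool_cam']; return p['mtx'],M[:3,:3],M[:3,3]
    return p['mtx'],p['R'].T,-p['R'].T@p['t']
def cast(c,uv,z):
    K,R,o=c; uv=np.atleast_2d(np.asarray(uv,float))
    d=(np.c_[uv,np.ones(len(uv))]@np.linalg.inv(K).T)@R.T
    return o+d*((z-o[2])/d[:,2])[:,None]
def proj(c,X):
    K,R,o=c; X=np.atleast_2d(X); q=(X-o)@R@K.T; return q[:,:2]/q[:,2:]
def blobs(mask,amin=40):
    mask=cv2.morphologyEx(mask.astype(np.uint8)*255,cv2.MORPH_OPEN,np.ones((3,3),np.uint8))
    cs,_=cv2.findContours(mask,cv2.RETR_EXTERNAL,cv2.CHAIN_APPROX_NONE)
    return sorted([c for c in cs if cv2.contourArea(c)>amin],key=lambda c:-cv2.contourArea(c))
def down(yaw):  # tool y axis (jaw opening) at angle yaw in world
    y=A([np.cos(yaw),np.sin(yaw),0]); z=A([0,0,-1.]); return np.c_[np.cross(y,z),y,z]
def snap(name,fn):
    st=sensors.read_state(); im,d=optics.grab_frame(name)
    cv2.imwrite(f"pics/{fn}.png",im[:,:,::-1]); np.savez(f"pics/{fn}.npz",im=im,d=d,pos=st['eef_pos'],rot=st['eef_rot'])
    return im,d,cam(name,st)
def masks(im):
    h=cv2.cvtColor(im,cv2.COLOR_RGB2HSV).astype(int); H,S,V=h[...,0],h[...,1],h[...,2]
    return dict(yellow=(H>22)&(H<33)&(S>190)&(V>150),red=((H<5)|(H>175))&(S>190)&(V>130),green=(H>50)&(H<75)&(S>150),blue=(H>105)&(H<125)&(S>150),
      orange=(H>5)&(H<14)&(S>190)&(V>150), pale=(H>8)&(H<22)&(S>60)&(S<190)&(V>110))
E
python3 - <<'E'
from h import *
im=np.load("pics/top0im.npy"); c=cam("top")
m=masks(im)
for k,z in (("yellow",80),("red",42),("green",24),("blue",69),("orange",26)):
    for b in blobs(m[k],15)[:6]:
        (u,v),wh,a=cv2.minAreaRect(b); p=cast(c,cv2.boxPoints(((u,v),wh,a)),z)
        print(k,np.round([u,v]),np.round(wh),p.mean(0).round(1),np.round(np.linalg.norm(p[1]-p[0])),np.round(np.linalg.norm(p[2]-p[1])), np.round([*(p[1]-p[0])[:2]],1))
sub=np.zeros_like(m['pale']); sub[202:298,148:303]=m['pale'][202:298,148:303]
for b in blobs(sub,40):
    (u,v),wh,a=cv2.minAreaRect(b);p=cast(c,cv2.boxPoints(((u,v),wh,a)),26); print('pale',np.round([u,v]),wh,p.mean(0).round(1),np.round(p[1]-p[0]))
print(cast(c,[[392,241]],132))
E
```

```text
orange [308. 196.] [7. 4.] [574.2  -4.9  26. ] 10.0 18.0 [  0.1 -10.1]
orange [294. 197.] [6. 5.] [572.6  29.3  26. ] 13.0 15.0 [  0.1 -12.7]
pale [266. 234.] (12.04394245147705, 33.80074691772461) [478.6 100.1  26. ] [ 75. -40.   0.]
pale [189. 248.] (33.0, 12.0) [441.8 292.4  26. ] [  0. -30.   0.]
pale [224. 237.] (33.05377197265625, 11.178860664367676) [469.9 204.8  26. ] [  8. -27.   0.]
pale [158. 292.] (10.0, 20.0) [330. 366.  26.] [  1. -50.   0.]
[[ 456.13228777 -200.67855234  132.        ]]
```

```bash
python3 - <<'E'
from h import *
im=np.load("pics/top0im.npy"); 
h=cv2.cvtColor(im,cv2.COLOR_RGB2HSV)
for u,v in ((346,193),(437,196),(233,170),(377,184),(300,197),(225,237)): print(u,v,h[v,u],im[v,u])
s=sensors.read_state(); print(s['eef_rot'].round(2))
for p,y in (((440,190,300),np.pi/2),((440,190,300),-np.pi/2),((480,-190,330),np.pi/2),((480,-190,330),-np.pi/2),((480,-190,330),0)):
    q=ctrl.solve_ik(A(p),down(y)); print(p,y,None if q is None else np.round(q,2))
ctrl.move_ptp(A([480,-190,300.]),down(-np.pi/2))
snap("wrist","w_jig"); print(sensors.read_state()['t'])
ctrl.move_ptp(A([480,190,300.]),down(-np.pi/2))
snap("wrist","w_mat"); print(sensors.read_state()['t'])
E
```

```text
346 193 [ 24 169 228] [228 199  77]
437 196 [  2 190 187] [187  56  48]
233 170 [ 66 145 141] [ 61 141  76]
377 184 [112 132 131] [ 63  81 131]
300 197 [ 11 190 220] [220 118  56]
225 237 [ 18 102 188] [188 157 113]
[[ 0.92  0.4  -0.  ]
 [ 0.4  -0.92  0.  ]
 [ 0.   -0.   -1.  ]]
(440, 190, 300) 1.5707963267948966 [ 0.23 -0.03  1.71 -0.    1.46 -1.34]
(440, 190, 300) -1.5707963267948966 [ 0.23 -0.03  1.71 -0.    1.46  1.8 ]
(480, -190, 330) 1.5707963267948966 [-0.54  0.03  1.58 -0.    1.53 -2.12]
(480, -190, 330) -1.5707963267948966 [-0.54  0.03  1.58 -0.    1.53  1.03]
(480, -190, 330) 0 [-0.54  0.03  1.58 -0.    1.53 -0.54]
1.7583
3.225
```

View pics/w_jig.png

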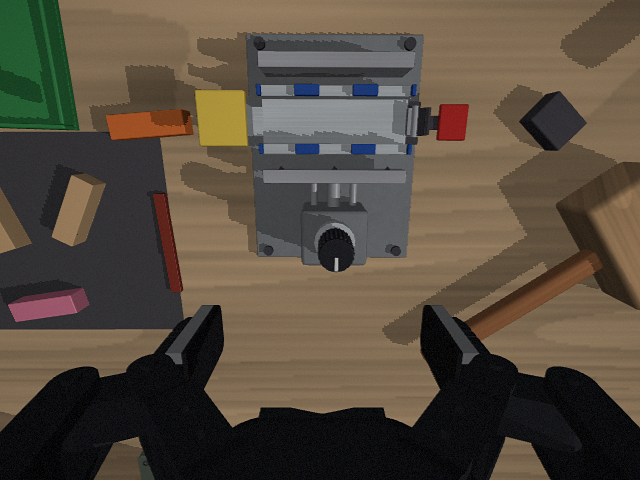

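View pics/w_mat.png

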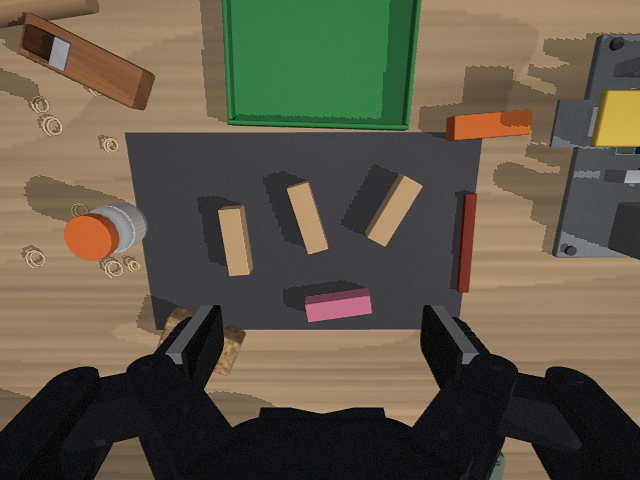

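The jig picture shows the yellow plate at (221,118), paddle at (453,122) and thimble at (336,248), with nothing near the stage. The mat picture shows blanks at (235,240), (308,217) and (394,210). I'll use depth to pick out the top faces.

```bash
cat >> h.py <<'E'
def cloud(c,d):
    K,R,o=c; v,u=np.mgrid[:d.shape[0],:d.shape[1]]
    r=np.stack([(u-K[0,2])/K[0,0],(v-K[1,2])/K[1,1],np.ones_like(u)],-1)*d[...,None]
    return r@R.T+o
def load(fn):
    f=np.load(f"pics/{fn}.npz"); return f['im'],f['d'],cam("wrist",dict(eef_pos=f['pos'],eef_rot=f['rot']))
def masks(im):
    h=cv2.cvtColor(im,cv2.COLOR_RGB2HSV).astype(int); H,S,V=h[...,0],h[...,1],h[...,2]
    return dict(yellow=(H>21)&(H<33)&(S>140)&(V>150),red=((H<6)|(H>175))&(S>150)&(V>130),green=(H>50)&(H<75)&(S>110),blue=(H>105)&(H<125)&(S>120),
      orange=(H>5)&(H<14)&(S>170)&(V>130), pale=(H>8)&(H<24)&(S>60)&(S<160)&(V>90))
def rect(c,b,z):
    "outline cast on plane z -> centre, (long,short), angle of the long side"
    p=cast(c,b.reshape(-1,2),z)[:,:2].astype(np.float32)
    (x,y),(w,h),a=cv2.minAreaRect(p)
    if w<h: w,h,a=h,w,a+90
    a=(a+90)%180-90
    return A([x,y]),(round(w,1),round(h,1)),np.radians(a)
E
python3 - <<'E'
from h import *
im,d,c=load("w_jig"); P=cloud(c,d); m=masks(im); Z=P[...,2]
for k,z in (("yellow",80),("red",42)):
    for b in blobs(m[k]&(d>0),100)[:2]:
        M=cv2.drawContours(np.zeros(Z.shape,np.uint8),[b],-1,1,-1)>0
        mm=m[k]&(abs(Z-z)<6); 
        print(k,np.median(Z[M]),rect(c,b,z)); 
        bb=blobs(mm&M,60)
        if bb: print('   top',rect(c,bb[0],z))
bl=blobs(m['blue'],20)
for b in bl: M=b.reshape(-1,2); print('blue',M.mean(0).round(),rect(c,b,69)[:2],np.median(Z[M[:,1],M[:,0]]))
print('thimble')
t=(abs(Z-132)<6)&(d>0); t[:,:300]=0;t[:,380:]=0;t[:200]=0;t[290:]=0
for b in blobs(t,60): print(rect(c,b,132), np.median(Z[t]))
f=(abs(Z-58)<5)&(d>0)
for b in blobs(f,300): print('58',b.reshape(-1,2).mean(0).round(),rect(c,b,58))
im,d,c=load("w_mat"); P=cloud(c,d); m=masks(im); Z=P[...,2]
f=(abs(Z-26)<7)&(d>0)&m['pale']
for b in blobs(f,300): print('blank',b.reshape(-1,2).mean(0).round(),rect(c,b,26))
for b in blobs(m['green'],3000)[:1]: print('green',rect(c,b,24),cv2.boundingRect(b))
f=m['green']&(abs(Z-5)<5)
for b in blobs(f,1000)[:1]: print('floor',rect(c,b,5))
E
```

```text
yellow 81.46488470609353 (array([579.03717041, -95.39159393]), (47.5, 44.7), np.float64(-0.0010462228342376287))
   top (array([579.03717041, -95.39159393]), (47.5, 44.7), np.float64(-0.0010462228342376287))
red 43.28636771106983 (array([ 577.20727539, -328.14031982]), (31.6, 27.5), np.float64(-0.0017516942069996189))
   top (array([ 577.20715332, -328.10061646]), (31.6, 27.4), np.float64(-0.0010322412385147127))
blue [365.  90.] (array([ 604.70819092, -231.09501648]), (23.1, 9.6)) 70.20815282282899
blue [306.  89.] (array([ 604.76025391, -174.96185303]), (22.9, 9.6)) 69.89150835998004
blue [307. 148.] (array([ 550.97650146, -174.70739746]), (22.9, 8.6)) 70.46227002069162
blue [363. 148.] (array([ 550.91717529, -230.60235596]), (23.1, 8.6)) 70.43493627808391
blue [258.  89.] (array([ 604.82739258, -129.3846283 ]), (9.6, 3.8)) 69.08869130747604
blue [413.  90.] (array([ 604.23461914, -276.71795654]), (8.9, 3.8)) 69.9482917995764
blue [409. 148.] (array([ 550.86859131, -276.81530762]), (8.8, 4.0)) 70.04390162912264
blue [261. 148.] (array([ 551.02435303, -129.40708923]), (8.7, 4.0)) 70
[... 345 characters left out ...]
] (array([ 524.16033936, -202.80386353]), (149.9, 16.5), np.float64(1.5696563606902882))
blank [394. 210.] (array([480.32608032, 105.71969604]), (83.7, 27.7), np.float64(-0.49719020443880063))
blank [307. 217.] (array([471.54302979, 206.73023987]), (84.5, 26.1), np.float64(0.29152565846564116))
blank [234. 241.] (array([442.75424194, 295.52389526]), (84.8, 27.7), np.float64(0.0804834495599335))
blank [41.  8.] (array([689.15008545, 469.4057312 ]), (95.6, 19.4), np.float64(-1.454282679564037))
green (array([635.60510254, 191.82318115]), (199.4, 123.6), np.float64(1.5402794301797875)) (222, 0, 199, 131)
floor (array([642.43896484, 191.80844116]), (192.4, 123.2), np.float64(1.5403333591918618))
```

```bash
cat >> h.py <<'E'
J=A([577.8,-202.8])
def find(fn,z=26,amin=400,lo=-5,hi=8):
    im,d,c=snap("wrist",fn); P=cloud(c,d); m=masks(im); Z=P[...,2]
    out=[]
    for b in blobs((Z>z+lo)&(Z<z+hi)&(d>0)&m['pale'],amin):
        r=rect(c,b,z)
        if 70<r[1][0]<98 and 20<r[1][1]<36: out.append(r)
    return out
def say(*a):
    s=sensors.read_state(); print(*a,'t=%.1f'%s['t'],'w=%.1f'%s['grip_width'],'F',s['force'].round(1),'p',s['eef_pos'].round(1),flush=True)
def near(L,p):
    return min(L,key=lambda r:np.hypot(*(r[0]-p)))
def go(p,yaw): ctrl.move_ptp(A(p,float),down(yaw))
H=-np.pi/2
E
cat > pick.py <<'E'
from h import *
import sys
def pick(p,a,tag,zt=31,ztop=26):
    ctrl.gripper_to(55,50)
    go([*p,220],H+a)
    r=near(find(tag,ztop),p); print(r,flush=True)
    if np.hypot(*(r[0]-p))>15: print("MOVED")
    p,a=r[0],r[2]
    go([*p,90],H+a)
    ctrl.move_l(A([*p,zt]),vel=80); say('low')
    ctrl.gripper_to(10,50); say('closed')
    ctrl.move_l(A([*p,150]),vel=150); say('up')
def place(x,y,z,top=190,op=48):
    go([x,y,top],H); say('over')
    ctrl.move_l(A([x,y,z+20]),vel=120); say('pre')
    w=sensors.read_state()['grip_width']
    if w<20: print('LOST'); return
    ctrl.move_l(A([x,y,z]),vel=30,threshold=6); say('down')
    ctrl.gripper_to(op); say('open')
    ctrl.move_l(A([x,y,top]),vel=150)
E
python3 - <<'E'
from pick import *
pick(A([480.3,105.7]),-.497,"p0")
E
```

```text
(array([480.06790161, 104.7335434 ]), (82.9, 25.6), np.float64(-0.5002487783717293))
low t=5.7 w=55.1 F [ 0.1 -0.7  0. ] p [480.6 104.7  31.4]
closed t=6.0 w=24.6 F [-0.1 -0.1  4.2] p [480.9 104.8  31.8]
up t=7.0 w=25.0 F [-0.  -0.  -0.5] p [479.1 104.7 148.9]
```

View pics/p0.png

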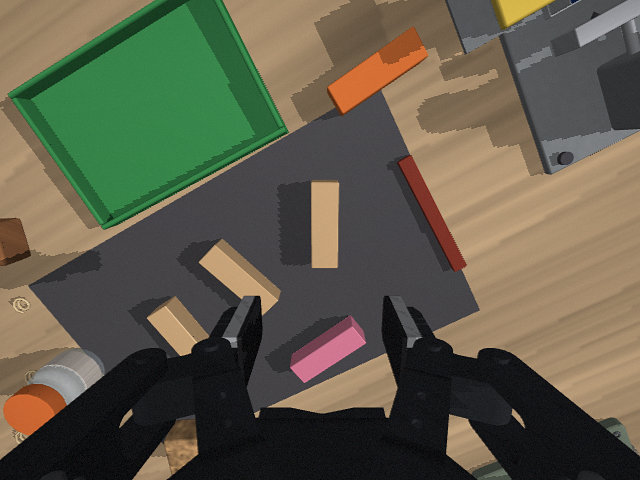

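The blank stood centred between the fingers at (325,224) and is now gripped at a width of 25 mm. Next I'll place it in cradle 2.

```bash
python3 - <<'E'
from pick import *
place(J[0],J[1]+56,92.5)
go([J[0]-40,J[1],260],H)
print(find("c2",88))
E
```

```text
over t=8.1 w=25.4 F [ 0.6  0.1 -1.1] p [ 577.  -145.8  188.7]
pre t=8.8 w=25.1 F [ 0.6  0.4 -0.3] p [ 578.4 -146.8  113.2]
down t=9.5 w=24.8 F [-1.4  0.7  5.4] p [ 577.4 -146.7   93.4]
open t=9.8 w=47.5 F [  0.7 -20.7  -5.3] p [ 577.5 -154.6   92.8]
[(array([ 576.63250732, -144.30508423]), (83.0, 26.6), np.float64(-0.0049143311595232185))]
```

View pics/c2.png

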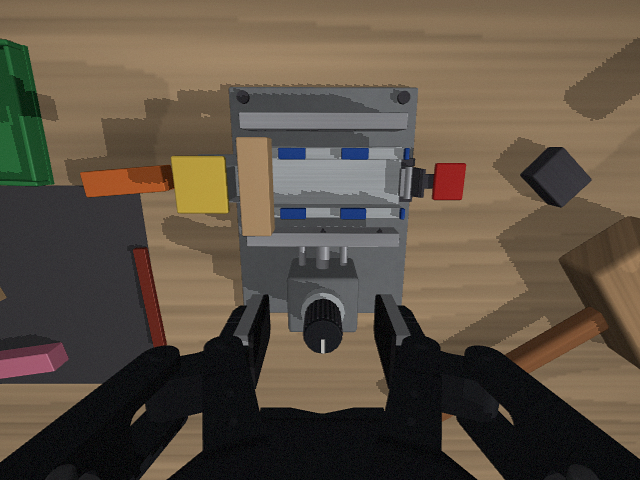

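The blank lies in cradle 2 at pixel (254,187). On opening, a finger pressed the yellow plate sideways with about 20 N, because the plate is close to this cradle. I'll check the seating and the height of the latch bracket near cradle 0.

```bash
python3 - <<'E'
from h import *
im,d,c=load("c2"); P=cloud(c,d)
for v in (142,160,187,215,230): print(P[v,248:266:6].round(1).tolist())
print('yellow',P[187,175:225:8].round(1).tolist())
print('bracket'); 
for v in (165,180,195): print(P[v,395:432:4].round(0).tolist())
m=masks(im)
print(rect(c,blobs(m['yellow'],200)[0],80))
for b in blobs(m['blue'],20): print('blue',rect(c,b,69)[:2])
E
```

```text
[[614.2, -141.4, 88.1], [614.1, -146.8, 90.3], [614.1, -151.7, 90.3]]
[[599.8, -140.3, 87.4], [599.9, -145.9, 90.2], [599.9, -150.8, 89.9]]
[[577.7, -139.4, 89.6], [577.8, -144.7, 90.7], [577.7, -149.6, 90.0]]
[[553.8, -138.1, 90.9], [553.6, -143.1, 89.9], [553.3, -148.1, 88.6]]
[[540.0, -136.9, 89.1], [540.0, -142.2, 89.1], [540.5, -147.8, 91.1]]
yellow [[576.9, -74.0, 81.8], [576.9, -80.9, 81.5], [576.7, -87.5, 80.5], [576.8, -94.8, 81.4], [576.9, -102.1, 82.3], [576.7, -108.4, 80.2], [576.8, -115.9, 81.7]]
bracket
[[593.0, -273.0, 42.0], [593.0, -278.0, 40.0], [610.0, -202.0, 379.0], [592.0, -288.0, 27.0], [592.0, -293.0, 27.0], [591.0, -303.0, 2.0], [591.0, -308.0, 2.0], [591.0, -312.0, 2.0], [591.0, -316.0, 2.0], [591.0, -321.0, 2.0]]
[[579.0, -274.0, 41.0], [579.0, -277.0, 46.0], [580.0, -279.0, 53.0], [580.0, -283.0, 55.0], [580.0, -287.0, 54.0], [580.0, -290.0, 55.0], [581.0, -293.0, 60.0], [580.0, -297.0, 58.0], [578.0, -307.0, 37.0], [579.0, -311.0, 39.0]]
[[564.0, -275.0, 42.0], [565.0, -277.0, 50.0], [566.0, -280.0, 52.0], [566.0, -284.0, 54.0], [565.0, -288.0, 52.0], [566.0, -291.0, 56.0], [566.0, -294.0, 59.0], [567.0, -298.0, 60.0], [558.0, -320.0, -0.0], [559.0, -323.0, 3.0]]
(array([578.29248047, -95.39980316]), (47.6, 45.4), np.float64(-0.0017671405413220785))
blue (array([ 604.53564453, -231.42243958]), (23.0, 9.4))
blue (array([ 605.06549072, -174.84971619]), (23.2, 8.5))
blue (array([ 551.31610107, -174.76803589]), (23.4, 9.4))
blue (array([ 551.21893311, -231.09008789]), (22.6, 9.4))
blue (array([ 604.45501709, -276.96499634]), (9.4, 4.4))
blue (array([ 551.17114258, -276.62042236]), (9.6, 3.7))
```

Seated level and centred to about 1 mm along x. Next are the other two.

```bash
python3 - <<'E'
from pick import *
pick(A([471.5,206.7]),.29,"p1",zt=34)
place(J[0],J[1],95.5,op=45)
pick(A([442.8,295.5]),.08,"p2",zt=34)
place(J[0],J[1]-56,95.5,op=45)
go([J[0]-40,J[1],260],H)
for r in find("c3",88): print(r)
say('end')
E
```

```text
(array([471.38772583, 207.03070068]), (84.1, 25.6), np.float64(0.2816151372325884))
low t=14.4 w=55.3 F [-0.2 -0.6 -0.7] p [471.8 207.2  34.3]
closed t=14.8 w=24.5 F [0.3 0.1 2.8] p [472.2 207.2  34.8]
up t=15.7 w=24.5 F [-0.4  0.3  0.2] p [470.4 206.8 148.9]
over t=17.3 w=24.6 F [ 0.  -0.1 -0.3] p [ 577.7 -201.4  189.6]
pre t=18.1 w=24.4 F [ 0.6  0.  -0.2] p [ 578.4 -202.8  116.1]
down t=18.7 w=24.6 F [0.1 0.5 4.4] p [ 577.4 -202.7   96.4]
open t=19.0 w=44.7 F [-0.4  0.3 -0.4] p [ 576.4 -202.1   95. ]
(array([442.53225708, 296.73547363]), (84.0, 25.6), np.float64(0.08610971025786215))
low t=23.4 w=54.9 F [ 0.3  0.8 -0.3] p [442.8 296.9  34.1]
closed t=23.8 w=25.0 F [0.5 0.3 3.4] p [443.3 297.1  34.9]
up t=24.7 w=24.7 F [-0.4 -0.5 -0.7] p [441.6 296.3 148.9]
over t=26.8 w=24.8 F [-0.5  0.3 -0.3] p [ 578.  -257.5  189.8]
pre t=27.5 w=24.6 F [ 0.  -0.6 -0.6] p [ 578.4 -259.   116.2]
down t=28.2 w=24.7 F [-0.3  0.1  5. ] p [ 577.4 -258.6   96.3]
open t=28.5 w=45.0 F [-0.   0.3 -0.2] p [ 576.4 -258.    94.9]
(array([ 576.47668457, -144.31259155]), (83.0, 26.6), np.float64(-0.004349874166480924))
(array([ 576.4887085 , -201.61314392]), (82.8, 25.7), np.float64(0.00032559137145735556))
(array([ 576.50415039, -257.57830811]), (82.9, 25.7), np.float64(-0.0003122556378117907))
end t=29.8 w=45.2 F [-0.2  0.3  0.4] p [ 537.2 -202.6  258.3]
```

View pics/c3.png

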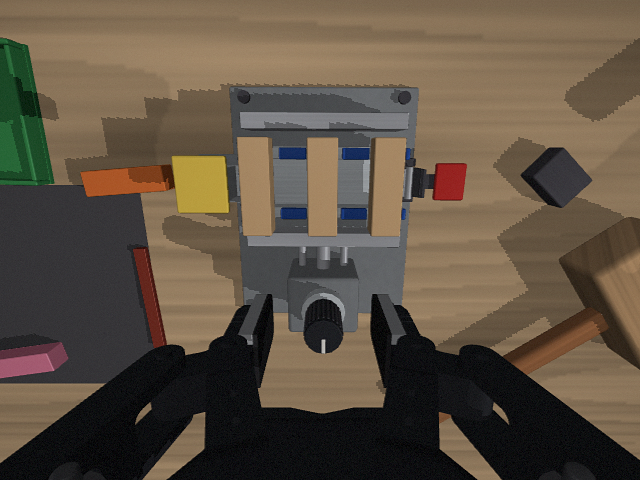

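All three blanks are seated, at pixels (254,187), (322,187) and (387,187), about 1.3 mm off centre along x. Now I'll push the plate down, with the jaws shut and turned along x so they stay clear of the blanks.

```bash
python3 - <<'E'
from h import *
ctrl.gripper_to(0,50)
P=A([578.,-93.])
go([*P,180],0); ctrl.move_l(A([*P,112]),vel=100); say('a')
print(ctrl.move_l(A([*P,98]),vel=20)); say('b')
for z in (92,88,85,82,80,78,76):
    r=ctrl.move_l(A([*P,z]),vel=15,threshold=40); ctrl.hold(.15); say(z,r)
    if sensors.read_state()['force'][2]>26: break
ctrl.hold(.2)
ctrl.move_l(A([*P,112]),vel=40); say('up')
go([J[0]-40,J[1],260],H)
im,d,c=snap("wrist","latched"); Q=cloud(c,d)
b=blobs(masks(im)['yellow'],200)[0].reshape(-1,2).mean(0).astype(int); print(b,np.median(Q[b[1]-8:b[1]+8,b[0]-8:b[0]+8,2])); say('')
E
```

```text
a t=32.4 w=0.1 F [-0.  -0.8  0.9] p [578.6 -93.2 112.5]
False
b t=33.2 w=-0.1 F [-4.1  2.  11.4] p [578.5 -93.1 100.1]
92 False t=33.9 w=-0.0 F [-13.    4.6  32.8] p [578.8 -92.9  98.3]
up t=34.8 w=0.1 F [-1.   0.8 -0.7] p [577.6 -92.9 111.3]
[200 183] 81.4304624971964
 t=36.1 w=0.2 F [0.1 0.4 0.4] p [ 537.5 -202.3  258.9]
```

View pics/latched.png

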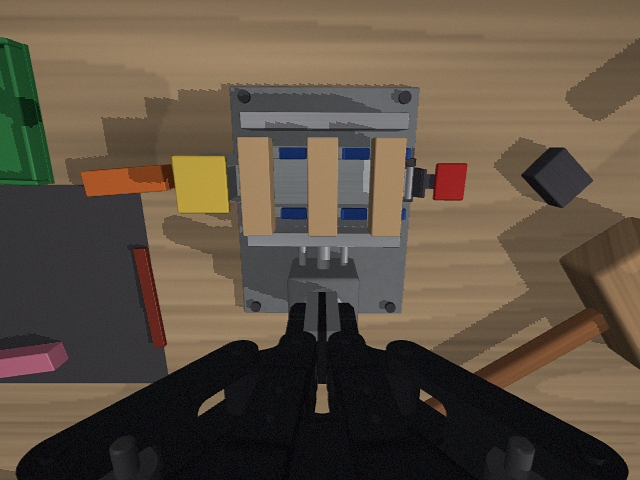

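The stage isn't latched: the plate still reads 81 mm. The push stopped hard after about 6 mm, roughly where the blank undersides meet the fence and jaw tops. I'll check profiles along x.

```bash
python3 - <<'E'
from h import *
im,d,c=load("latched"); P=cloud(c,d)
for u in (290,322,355):
    print(u,[(v,*P[v,u,[0,2]].round(0).tolist()) for v in list(range(108,142,2))+list(range(226,256,2))])
i2,d2,c2=load("c3")
print([ (u,P[187,u].round(0).tolist()) for u in range(226,250,3)])
print(find.__name__)
o=masks(im)['orange']
for b in blobs(o,100): M=b.reshape(-1,2); print(rect(c,b,26),np.median(P[M[:,1],M[:,0],2]), P[182,160:178:3].round(0).tolist())
E
python3 - <<'E'
import cv2
a=cv2.imread('pics/latched.png')[80:320,150:480]
cv2.imwrite('pics/latched_z.png',cv2.resize(a,None,fx=2.4,fy=2.4,interpolation=cv2.INTER_CUBIC))
E
```

```text
290 [(108, 648.0, 12.0), (110, 646.0, 12.0), (112, 639.0, 60.0), (114, 638.0, 59.0), (116, 636.0, 60.0), (118, 634.0, 61.0), (120, 633.0, 59.0), (122, 631.0, 60.0), (124, 629.0, 61.0), (126, 628.0, 60.0), (128, 626.0, 58.0), (130, 626.0, 23.0), (132, 625.0, 11.0), (134, 623.0, 12.0), (136, 621.0, 11.0), (138, 619.0, 12.0), (140, 617.0, 11.0), (226, 526.0, 13.0), (228, 530.0, 40.0), (230, 530.0, 49.0), (232, 530.0, 57.0), (234, 529.0, 59.0), (236, 527.0, 60.0), (238, 525.0, 60.0), (240, 523.0, 60.0), (242, 521.0, 60.0), (244, 519.0, 59.0), (246, 516.0, 60.0), (248, 500.0, 11.0), (250, 498.0, 13.0), (252, 495.0, 11.0), (254, 493.0, 12.0)]
322 [(108, 648.0, 9.0), (110, 646.0, 12.0), (112, 640.0, 59.0), (114, 638.0, 59.0), (116, 636.0, 60.0), (118, 634.0, 60.0), (120, 633.0, 59.0), (122, 631.0, 58.0), (124, 630.0, 58.0), (126, 628.0, 59.0), (128, 626.0, 59.0), (130, 626.0, 28.0), (132, 625.0, 11.0), (134, 623.0, 12.0), (136, 621.0, 11.0), (138, 617.0, 89.0), (140, 615.0, 90.0), (226, 544.0, 89.0), (228, 542.0, 90.0), (230, 540.0, 89.0), (232, 538.0, 89.0), (234, 536.0, 89.0), (236, 526.0
[... 614 characters left out ...]
(234, 529.0, 59.0), (236, 527.0, 60.0), (238, 525.0, 59.0), (240, 522.0, 59.0), (242, 521.0, 60.0), (244, 519.0, 60.0), (246, 516.0, 59.0), (248, 500.0, 11.0), (250, 497.0, 11.0), (252, 495.0, 12.0), (254, 493.0, 11.0)]
[(226, [576.0, -118.0, 81.0]), (229, [575.0, -117.0, 69.0]), (232, [574.0, -117.0, 59.0]), (235, [573.0, -117.0, 47.0]), (238, [572.0, -118.0, 41.0]), (241, [578.0, -133.0, 91.0]), (244, [577.0, -135.0, 90.0]), (247, [577.0, -138.0, 89.0])]
find
(array([576.47229004,   3.12794495]), (83.9, 25.2), np.float64(-1.4964957552454752)) 27.09794153531942 [[575.0, -35.0, 28.0], [575.0, -38.0, 27.0], [575.0, -39.0, 22.0], [574.0, -40.0, 17.0], [573.0, -39.0, 8.0], [581.0, -74.0, 82.0]]
```

View pics/latched_z.png

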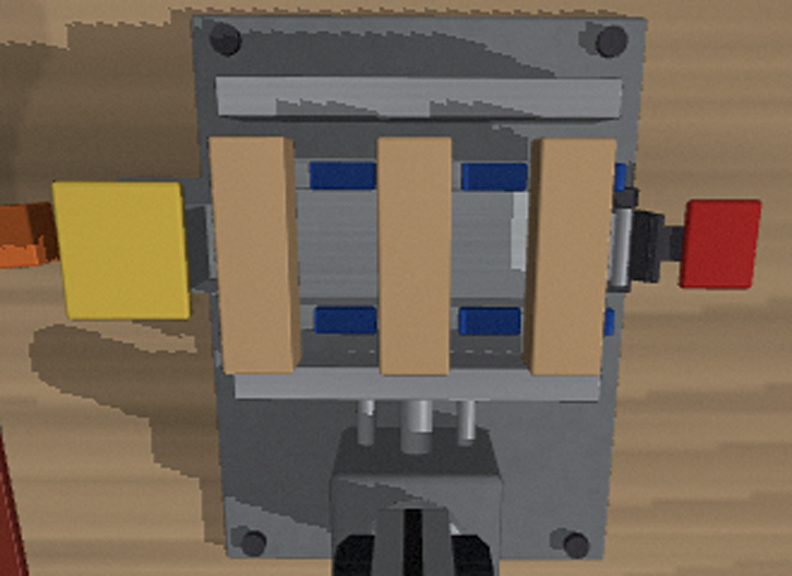

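Geometry shows 4.5 mm of clearance at the jaw (530 mm face, blanks from 534.6) and 7 mm at the fence. The blanks shouldn't be blocking, so I'll push again more gently, log each step and take a side view under load.

```bash
python3 - <<'E'
from h import *
P=A([578.,-95.])
go([*P,180],0); ctrl.move_l(A([*P,109]),vel=100); say('a')
for z in (107,105,103,101,99,97):
    ctrl.move_l(A([*P,z]),vel=15); ctrl.hold(.1); say(z)
snap("side","push_side"); snap("top","push_top")
ctrl.hold(.5); say('held'); 
snap("wrist","push_wrist")
E
python3 - <<'E'
import cv2
a=cv2.imread('pics/push_side.png')[200:380,240:480]
cv2.imwrite('pics/push_side_z.png',cv2.resize(a,None,fx=3.3,fy=3.3,interpolation=cv2.INTER_CUBIC))
E
```

```text
a t=38.2 w=-0.2 F [0.8 0.3 0.1] p [578.6 -95.2 109.6]
107 t=38.5 w=0.2 F [ 1.1 -0.1 -1.1] p [578.2 -95.  107.4]
105 t=38.9 w=-0.1 F [ 1.6 -0.1  1.1] p [578.2 -95.1 105.1]
103 t=39.3 w=0.2 F [-1.3 -0.1  5.1] p [578.2 -95.  104. ]
101 t=39.7 w=-0.1 F [-2.5  0.3  8.2] p [578.3 -95.  102.5]
99 t=40.1 w=0.0 F [-3.4  1.1 10.2] p [578.3 -95.  100.9]
97 t=40.5 w=0.4 F [-5.   2.  13.2] p [578.3 -95.   99.3]
held t=41.1 w=-0.0 F [-4.2  2.2 13.5] p [578.3 -95.   99.3]
```

View pics/push_side_z.png

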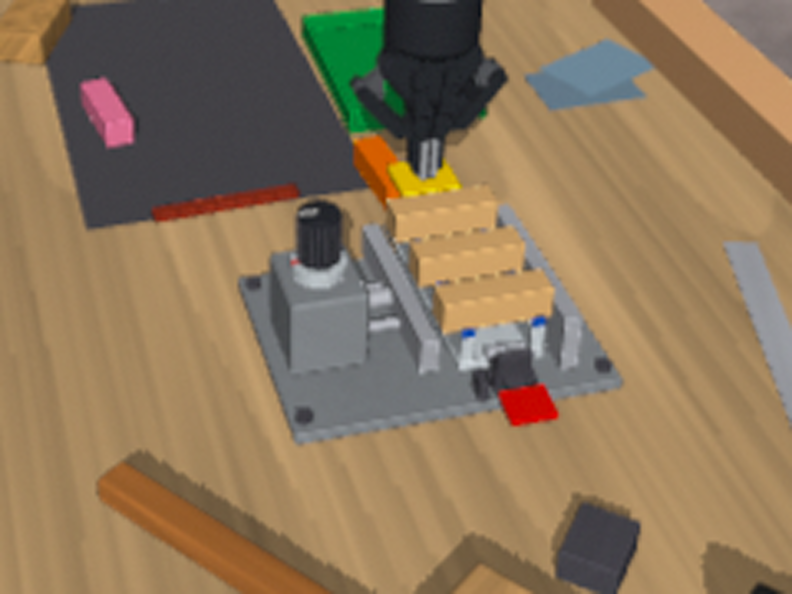

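View pics/push_wrist.png

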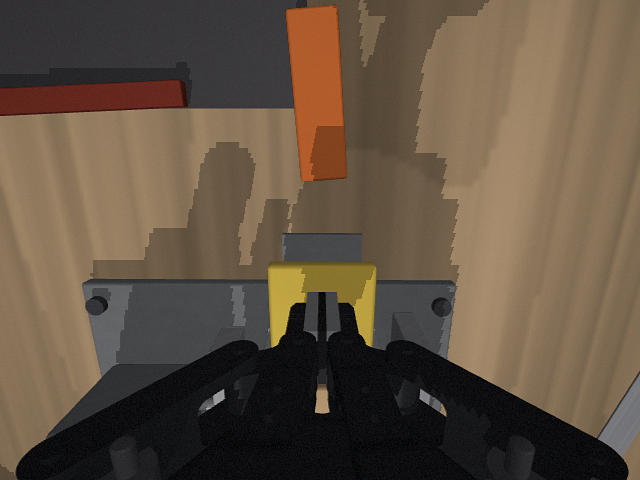

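The side view shows the fingertips on the yellow plate and no obvious obstruction. I'll measure how far the plate and blanks moved in the wrist and top depth images.

```bash
python3 - <<'E'
from h import *
im,d,c=load("push_wrist"); P=cloud(c,d)
print('plate wrist', np.median(P[275:290,280:365,2]), rect(c,blobs(masks(im)['yellow'],200)[0],75)[0], 'bed',np.median(P[290:305,120:200,2]),'bench',np.median(P[150:200,480:560,2]))
c=cam("top")
f=np.load("pics/push_top.npz"); dt=f['d']; T=cloud(c,dt); T0=cloud(c,np.load("pics/top0.npy"))
for X in ([578,-202,90],[578,-146,90],[578,-258,90],[560,-78,80],[578,-115,80],[633,-203,58],[578,-327,42]):
    u,v=np.round(proj(c,X)[0]).astype(int)
    print(X,(u,v),np.median(T[v-1:v+2,u-1:u+2,2]).round(1),np.median(T0[v-1:v+2,u-1:u+2,2]).round(1))
say('now')
E
```

```text
plate wrist 75.91244560685703 [561.7557373  -93.49209595] bed 11.449029020587076 bench 1.6373454595633632
[578, -202, 90] (np.int64(390), np.int64(192)) 82.8 40.1
[578, -146, 90] (np.int64(366), np.int64(191)) 83.9 41.3
[578, -258, 90] (np.int64(413), np.int64(192)) 84.8 41.1
[560, -78, 80] (np.int64(338), np.int64(199)) 75.6 81.7
[578, -115, 80] (np.int64(353), np.int64(192)) 283.5 82.0
[633, -203, 58] (np.int64(388), np.int64(172)) 443.2 58.1
[578, -327, 42] (np.int64(437), np.int64(195)) 36.6 42.0
now t=41.1 w=-0.2 F [-3.8  1.2 12.7] p [578.3 -95.   99.3]
```

The stage really has moved down about 6 mm, blanks included. I'll continue slowly.

```bash
python3 - <<'E'
from h import *
P=A([578.,-95.])
for z in (96,95,94,93,92,91,90):
    ctrl.move_l(A([*P,z]),vel=8); ctrl.hold(.15); say(z)
    if sensors.read_state()['force'][2]>24: break
E
```

```text
96 t=41.5 w=0.0 F [-5.9  2.5 15.3] p [578.4 -95.   99. ]
95 t=42.0 w=-0.2 F [-8.4  2.2 19.6] p [578.4 -94.9  98.8]
94 t=42.4 w=0.2 F [-10.    2.2  24.1] p [578.5 -94.9  98.5]
```

```bash
python3 - <<'E'
from h import *
snap("side","s2"); snap("top","t2"); say('')
c=cam("top"); T=cloud(c,np.load("pics/t2.npz")['d']); T0=cloud(c,np.load("pics/top0.npy"))
u,v=437,196
print(T[v-6:v+7:3,u-8:u+9:2,2].round(0)); print(T0[v-6:v+7:3,u-8:u+9:2,2].round(0))
S=cv2.imread("pics/s2.png")[250:350,300:420]; cv2.imwrite("pics/s2z.png",cv2.resize(S,None,fx=6,fy=6,interpolation=cv2.INTER_CUBIC))
S=cv2.imread("pics/t2.png")[150:270,320:460]; cv2.imwrite("pics/t2z.png",cv2.resize(S,None,fx=5,fy=5,interpolation=cv2.INTER_CUBIC))
E
```

```text
t=42.5 w=0.0 F [-7.9  2.8 23.7] p [578.4 -94.9  98.5]
[[57.  0. 35. 35. 33. 36. 34. 34.  1.]
 [54. -2. 38. 39. 36. 37. 37. 33.  2.]
 [56. 34. 36. 42. 37. 36. 35. 34. -3.]
 [49. 32. 36. 35. 36. 33. 33. 34.  0.]
 [ 1.  1. 41. 38. 32. 36. 33. 34.  1.]]
[[ 1.  3. 43. 43. 41. 46. 42. 41. -1.]
 [ 2. -2. 44. 42. 41. 41. 40. 46.  2.]
 [36. 38. 44. 39. 47. 39. 39. 41.  0.]
 [34. 33. 41. 42. 45. 42. 44. 42.  3.]
 [ 4.  0. 42. 41. 40. 46. 41. 42.  2.]]
```

View pics/s2z.png

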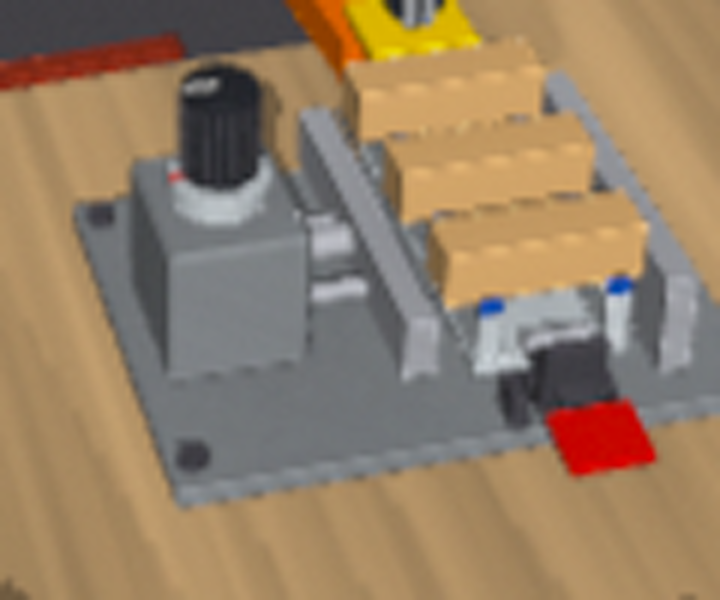

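View pics/t2z.png

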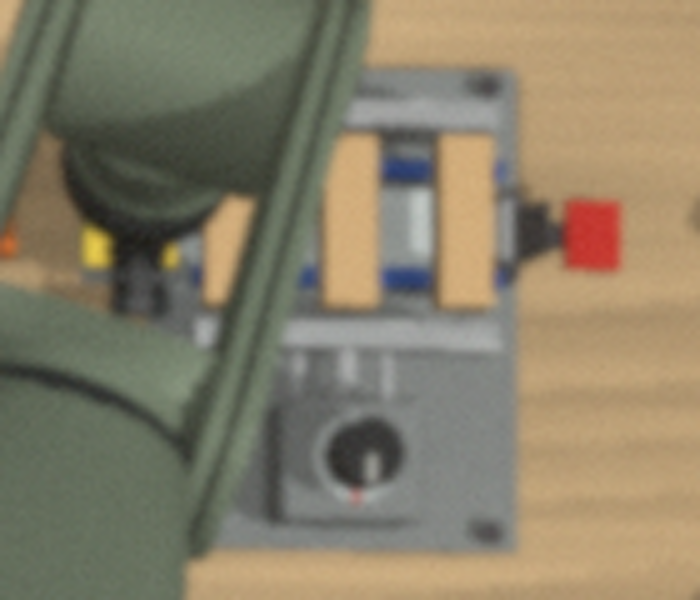

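Under load the red paddle has dropped about 7 mm, so the stage is camming the latch outwards as it goes down. At roughly 6 mm it stops hard. I'll back off and look at the latch side up close with a tilted wrist camera.

```bash
cat >> h.py <<'E'
def lookat(campos,target,up=(0,0,1)):
    "tool pose that puts the wrist camera at campos looking at target"
    z=A(target,float)-A(campos,float); z/=np.linalg.norm(z)
    x=np.cross(z,A(up,float)); x/=np.linalg.norm(x); y=np.cross(z,x)
    M=np.eye(4); M[:3,:3]=np.c_[x,y,z]; M[:3,3]=campos
    T=M@np.linalg.inv(optics.camera_params("wrist")['T_tool_cam']); return T[:3,3],T[:3,:3]
E
python3 - <<'E'
from h import *
ctrl.move_l(A([578.,-95,115]),vel=40); ctrl.move_l(A([578.,-95,200]),vel=150)
for cp in ([560,-480,230],[540,-450,260],[500,-430,280],[520,-420,300]):
    p,R=lookat(cp,[578,-270,60]); q=ctrl.solve_ik(p,R); print(cp,p.round(),R[:,2].round(2),None if q is None else q.round(2))
E
```

```text
[560, -480, 230] [ 567. -398.  116.] [ 0.08  0.92 -0.38] [-0.99  1.14  0.76  0.77  2.18 -0.77]
[540, -450, 260] [ 553. -387.  135.] [ 0.18  0.84 -0.51] [-1.01  0.94  0.99  0.71  1.98 -0.78]
[500, -430, 280] [ 525. -379.  152.] [ 0.36  0.74 -0.56] [-1.08  0.75  1.26  0.75  1.77 -0.72]
[520, -420, 300] [ 536. -378.  167.] [ 0.28  0.72 -0.64] [-1.03  0.74  1.2   0.67  1.79 -0.72]
```

```bash
python3 - <<'E'
from h import *
go([520,-330,300],0)
p,R=lookat([540,-460,270],[578,-250,65]); ctrl.move_ptp(p,R); snap("wrist","latch1"); say('')
E
```

```text
t=45.7 w=-0.1 F [0.5 0.3 0.5] p [ 554.9 -387.7  152.3]
```

View pics/latch1.png

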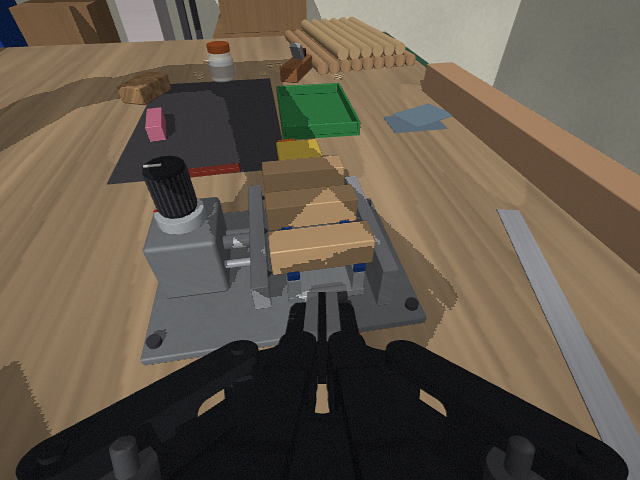

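Closed fingers hide the latch, so I'll open them and aim lower. I'll also take a view from the plate side.

```bash
python3 - <<'E'
from h import *
ctrl.gripper_to(85)
p,R=lookat([540,-470,250],[578,-275,20]); ctrl.move_ptp(p,R); snap("wrist","latch2"); say('')
go([520,-250,320],0)
for cp in ([600,150,220],[560,130,240],[540,110,260]):
    p,R=lookat(cp,[578,-110,30]); q=ctrl.solve_ik(p,R)
    if q is not None: 
        print(cp,p.round(),q.round(2)); 
        try: ctrl.move_ptp(p+A([0,0,120.]),R)
        except Exception as e: print(e); continue
        ctrl.move_l(p); snap("wrist","plate1"); ctrl.move_l(p+A([0,0,120.])); break
say('')
E
python3 - <<'E'
import cv2
a=cv2.imread('pics/latch2.png')[60:360,140:480]
cv2.imwrite('pics/latch2z.png',cv2.resize(a,None,fx=2.3,fy=2,interpolation=cv2.INTER_CUBIC)[:600])
E
```

```text
t=46.8 w=85.4 F [0.5 0.2 0.1] p [ 551.3 -412.1  124.1]
[600, 150, 220] [592.  63. 110.] [ 0.38  0.87  1.33 -1.02  1.72 -2.39]
 t=51.5 w=85.1 F [0.2 0.6 0.1] p [591.9  62.4 229.3]
```

View pics/latch2z.png

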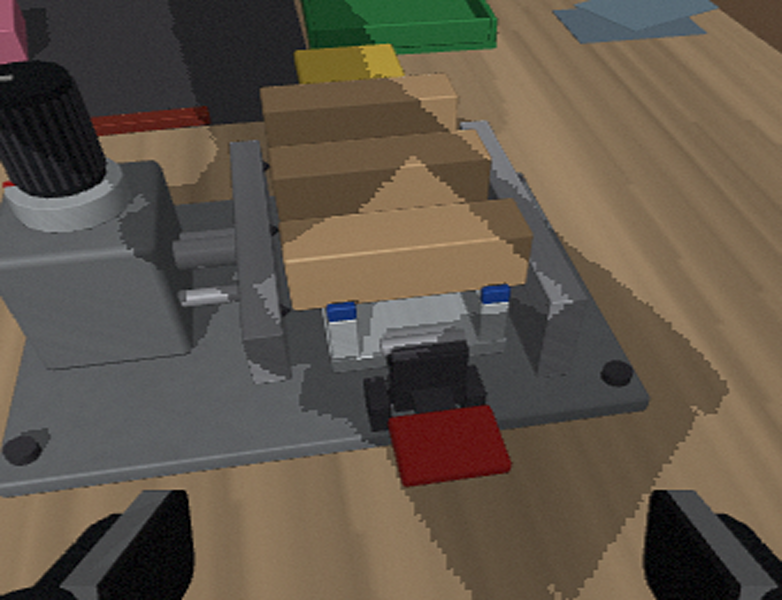

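```bash
ls -la pics/plate1.png
```

```text
-rw-r--r-- 1 agent agent 464540 Dec  7 16:23 pics/plate1.png
```

View pics/plate1.png

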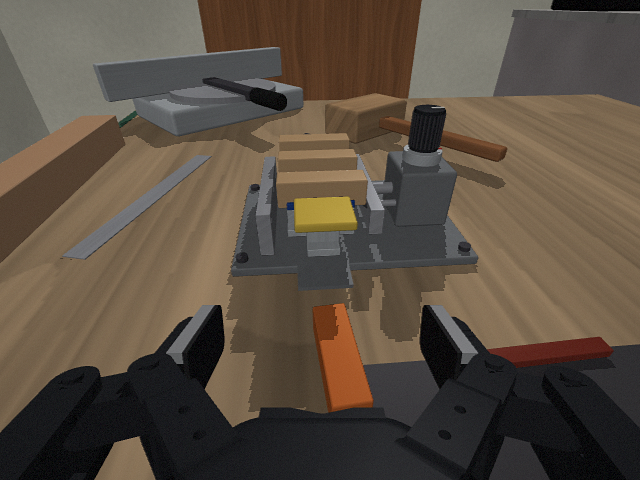

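Neither view shows an obstruction: the blanks sit level and the silver stage bar rides on the dark latch head. From the loaded top-view depth I'll check whether all three blanks really moved with the stage.

```bash
python3 - <<'E'
from h import *
c=cam("top")
for n in ("push_top","t2"):
    f=np.load(f"pics/{n}.npz"); T=cloud(c,f['d']); m=masks(f['im'])['pale']
    m[:, :355]=0; m[:,430:]=0; m[:175]=0; m[212:]=0
    for b in blobs(m,20):
        M=cv2.erode(cv2.drawContours(np.zeros(m.shape,np.uint8),[b],-1,1,-1),np.ones((3,3)))>0
        ys=T[...,0][M]; zs=T[...,2][M]; pf=np.polyfit(ys,zs,1)
        print(n,rect(c,b,83),zs.mean().round(2),M.sum(),'tilt %.4f'%pf[0])
    M=(abs(T[...,0]-633)<5)&(abs(T[...,1]+230)<35)&(abs(T[...,2]-58)<8); print('fence',T[...,2][M].mean(),M.sum())
    M=(abs(T[...,0]-524)<5)&(abs(T[...,1]+230)<35)&(abs(T[...,2]-58)<8); print('jaw',T[...,2][M].mean(),M.sum())
f=np.load("pics/t2.npz"); 
d=np.load("pics/top0.npy");T=cloud(c,d)
M=(abs(T[...,0]-633)<5)&(abs(T[...,1]+203)<65)&(abs(T[...,2]-58)<8); print('fence0',T[...,2][M].mean())
M=(abs(T[...,0]-578)<15)&(abs(T[...,1]+95)<15)&(abs(T[...,2]-80)<8); print('plate0',T[...,2][M].mean())
E
```

```text
push_top (array([ 573.89813232, -258.38293457]), (83.4, 26.7), np.float64(-0.004938033293224923)) 82.86 329 tilt -0.0072
push_top (array([ 574.54718018, -202.75198364]), (85.7, 26.6), np.float64(-0.0029029787462408734)) 86.69 308 tilt -1.0881
push_top (array([ 557.98791504, -143.59500122]), (53.8, 24.2), np.float64(0.0013368865814224118)) 98.47 112 tilt -2.4841
push_top (array([ 602.30828857, -292.42388916]), (36.9, 12.1), np.float64(-0.007822236753780739)) 1.23 55 tilt -0.0570
push_top (array([ 544.91918945, -291.94812012]), (24.5, 12.1), np.float64(-0.007820239382963178)) 1.21 34 tilt -0.0860
fence 58.551206306689885 95
jaw 58.41972076998661 115
t2 (array([ 573.89813232, -258.38293457]), (83.4, 26.7), np.float64(-0.004938033293224923)) 85.8 329 tilt -1.0106
t2 (array([ 574.5144043 , -202.75416565]), (85.7, 26.6), np.float64(-0.002902712430131866)) 89.65 310 tilt -1.8086
t2 (array([ 557.98791504, -143.59500122]), (53.8, 24.2), np.float64(0.0013368865814224118)) 97.56 114 tilt -2.3904
t2 (array([ 602.30828857, -292.42388916]), (36.9, 12.1), np.float64(-0.007822236753780739)) 22.15 55 tilt -4.6257
t2 (array([ 544.91918945, -291.94812012]), (24.5, 12.1), np.float64(-0.007820239382963178)) 0.21 34 tilt -0.0064
fence 58.72326817649067 99
jaw 58.76773285366341 116
fence0 58.57000179399836
plate0 80.5335976357575
```

The blanks are below the jaw top, so they aren't resting on it. But the jaw's inner face has three small dark points, one per cradle, visible in w_jig at about (281,168), (335,168) and (388,168). A blank end could be catching on them, so I'll measure how far they stick out.

```bash
python3 - <<'E'
from h import *
im,d,c=load("w_jig"); P=cloud(c,d)
a=im[150:200,240:430,::-1]; cv2.imwrite("pics/pins.png",cv2.resize(a,None,fx=4,fy=4,interpolation=cv2.INTER_CUBIC))
for v in range(160,174): print(v,P[v,331:340:2,0].round(0),P[v,331:340:2,2].round(0), im[v,335])
for z in (55,50,45): print(z,cast(c,[[335,165],[335,167],[335,169],[335,171]],z)[:,0].round(1))
E
```

```text
160 [539. 539. 539. 539. 539.] [12. 13. 11. 10. 11.] [70 71 72]
161 [538. 538. 538. 538. 538.] [12. 12. 12. 12. 11.] [67 69 71]
162 [537. 536. 537. 537. 537.] [11. 10. 11. 12. 12.] [67 67 69]
163 [535. 535. 535. 535. 535.] [11. 12. 11. 11. 12.] [66 70 69]
164 [534. 534. 534. 534. 534.] [10. 13. 13. 11. 12.] [66 68 71]
165 [533. 533. 533. 533. 533.] [12. 12. 12. 12. 13.] [66 68 68]
166 [532. 532. 532. 532. 532.] [12. 12. 14. 10. 11.] [63 64 66]
167 [531. 533. 533. 531. 531.] [11. 55. 54. 12. 11.] [40 44 46]
168 [531. 532. 532. 531. 531.] [34. 56. 57. 31. 33.] [25 24 27]
169 [531. 531. 531. 554. 531.] [ 50.  57.  55. 419.  48.] [39 39 45]
170 [530. 530. 531. 531. 530.] [58. 58. 60. 60. 59.] [109 110 112]
171 [530. 529. 529. 530. 529.] [60. 59. 59. 60. 60.] [117 118 122]
172 [528. 529. 528. 528. 528.] [60. 60. 59. 59. 59.] [112 113 117]
173 [527. 528. 527. 527. 527.] [60. 61. 59. 58. 60.] [118 119 122]
55 [535.3 533.3 531.2 529.2]
50 [535.1 533.  530.9 528.8]
45 [534.8 532.7 530.6 528.5]
```

View pics/pins.png

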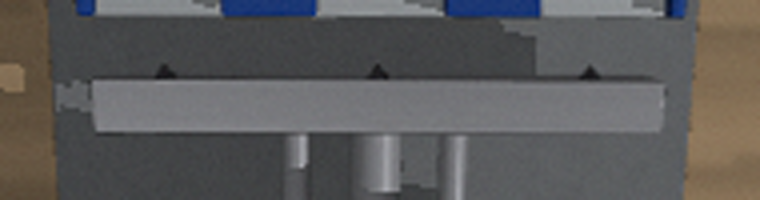

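The jaw carries three cone points whose tips reach x≈534 mm, level with the blank ends at 534.6 mm, so the descending blanks caught on them. I'll shift each blank about 3 mm towards the fence by a short grip, lift, move and lower.

```bash
python3 - <<'E'
from pick import *
def shift(x,y,z,ynew,op,dx=3.0):
    ctrl.gripper_to(op,30)
    go([x,y,190],H)
    ctrl.move_l(A([x,y,z]),vel=100); say('at')
    ctrl.gripper_to(10,30); say('grip')
    ctrl.move_l(A([x,y,z+4]),vel=40); w=sensors.read_state()['grip_width']; say('lift')
    ctrl.move_l(A([x+dx,ynew,z+4]),vel=30)
    ctrl.move_l(A([x+dx,ynew,z]),vel=30,threshold=5); say('set')
    ctrl.gripper_to(op); say('rel')
    ctrl.move_l(A([x+dx,ynew,190]),vel=150)
shift(577.6,J[1]-56,96,J[1]-56,45)
shift(577.6,J[1],96,J[1],45)
shift(577.6,J[1]+57.2,107,J[1]+56,38)
go([J[0]-40,J[1],260],H)
for r in find("c4",88): print(r)
E
```

```text
at t=56.0 w=45.2 F [ 0.1 -0.9 -0.4] p [ 578.3 -259.2   96.9]
grip t=56.3 w=25.1 F [-0.1 -0.5  4.4] p [ 578.3 -259.2   97.3]
lift t=56.6 w=25.3 F [-0.   0.5 -0.5] p [ 577.6 -258.8  100.2]
set t=57.0 w=25.4 F [-0.6 -0.2  4.5] p [ 581.2 -259.1   96.6]
rel t=57.3 w=45.2 F [1.3 0.4 0.7] p [ 580.1 -258.4   95.3]
at t=59.8 w=44.9 F [ 0.9 -0.2 -0.5] p [ 578.3 -203.2   96.9]
grip t=60.1 w=25.0 F [-0.4  0.   3.4] p [ 578.3 -203.1   97.2]
lift t=60.3 w=25.1 F [0.7 0.1 0.8] p [ 577.7 -202.8  100.2]
set t=60.8 w=25.0 F [-1.1 -0.7  4.1] p [ 581.2 -203.1   96.6]
rel t=61.1 w=44.6 F [-0.6  0.4 -0.7] p [ 580.1 -202.5   95.4]
at t=63.4 w=37.8 F [ 0.1  0.1 -0.5] p [ 578.3 -146.   107.8]
grip t=63.7 w=25.0 F [-0.6 -0.2  2.9] p [ 578.4 -145.9  108.2]
lift t=63.9 w=24.8 F [-0.3  0.3 -1.3] p [ 577.7 -145.6  111.3]
set t=64.4 w=24.4 F [0.8 0.2 3.6] p [ 581.2 -147.   107.6]
rel t=64.7 w=37.7 F [-0.2  0.6 -0. ] p [ 580.  -146.5  106.3]
(array([ 579.36627197, -146.12089539]), (83.2, 26.5), np.float64(-0.0019318570547434794))
(array([ 579.17730713, -258.06542969]), (83.2, 25.7), np.float64(-0.00047151267099852914))
(array([ 579.26617432, -202.03697205]), (83.4, 25.6), np.float64(-0.011151454432488795))
```

View pics/c4.png

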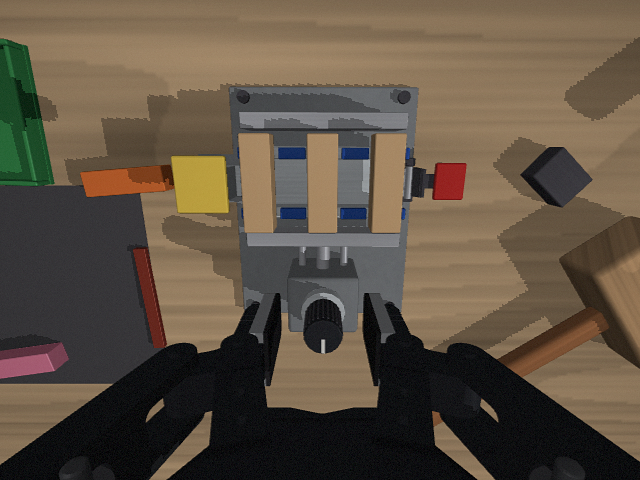

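All three are now at x≈579.3 mm, with clearance to both the points and the fence. I'll push again.

```bash
python3 - <<'E'
from h import *
ctrl.gripper_to(0,50)
P=A([578.,-95.])
go([*P,180],0); ctrl.move_l(A([*P,109]),vel=120)
for z in (103,99,96,93,90,87,84,82,80,78):
    ctrl.move_l(A([*P,z]),vel=20); ctrl.hold(.05); say(z)
    if sensors.read_state()['force'][2]>26: break
ctrl.hold(.2); say('hold')
E
```

```text
103 t=68.9 w=0.1 F [-0.2  0.3  6.1] p [579.1 -95.3 104.5]
99 t=69.3 w=-0.2 F [-1.8  1.   9.2] p [579.2 -95.3 101.1]
96 t=69.6 w=0.2 F [-3.9  1.3 14.2] p [579.2 -95.3  99. ]
93 t=70.0 w=0.2 F [-8.9  2.1 25.5] p [579.4 -95.2  98.3]
90 t=70.3 w=0.3 F [-2.3  1.1 10.3] p [579.2 -95.3  93.6]
87 t=70.7 w=0.2 F [-0.8  0.1  7.7] p [579.1 -95.3  89. ]
84 t=71.0 w=-0.1 F [-1.  -0.3  9.8] p [579.2 -95.3  86.1]
82 t=71.3 w=-0.1 F [-3.8  2.  14.3] p [579.2 -95.3  85. ]
80 t=71.6 w=-0.0 F [-8.5  3.4 23.2] p [579.3 -95.3  84.8]
78 t=71.9 w=-0.2 F [-12.3   4.6  33.7] p [579.5 -95.2  84.7]
hold t=72.1 w=0.1 F [-11.4   3.4  33.3] p [579.5 -95.3  84.7]
```

It got past 98 mm after the same force peak of about 26 N, so the latch itself was the resistance. It now stands hard on the bottom stop. I'll release and check.

```bash
python3 - <<'E'
from h import *
P=A([578.,-95.])
ctrl.move_l(A([*P,112]),vel=50); ctrl.move_l(A([*P,180]),vel=150)
ctrl.gripper_to(85)
go([J[0]-40,J[1],260],H)
for r in find("c5",71.5): print(r)
im,d,c=load("c5"); Q=cloud(c,d)
b=blobs(masks(im)['yellow'],200)[0].reshape(-1,2).mean(0).astype(int); print(b,np.median(Q[b[1]-8:b[1]+8,b[0]-8:b[0]+8,2])); say('')
for u in (256,322,388): print([Q[v,u-5:u+6:5].mean(0).round(1).tolist() for v in (150,190,225)])
t=(abs(Q[...,2]-133)<5); t[:,:290]=0;t[:,360:]=0
print([rect(c,b,132) for b in blobs(t,60)])
E
```

```text
(array([ 579.40039062, -146.12068176]), (83.4, 26.5), np.float64(-0.001929992841980424))
(array([ 579.02850342, -202.09378052]), (82.5, 25.7), np.float64(0.0006704717404106271))
(array([ 579.06585693, -258.18182373]), (82.6, 25.6), np.float64(-0.0008378304789389284))
[206 182] 65.24044167709113
 t=75.6 w=84.9 F [-0.  -0.4  0.2] p [ 537.7 -202.4  259.6]
[[607.8, -144.3, 73.9], [573.1, -142.1, 72.5], [541.1, -140.5, 73.5]]
[[607.8, -201.6, 73.3], [573.3, -201.7, 73.2], [541.1, -201.7, 73.5]]
[[607.9, -259.1, 73.2], [573.3, -261.1, 73.1], [541.1, -262.8, 73.4]]
[(array([ 460.48052979, -202.45069885]), (32.9, 31.3), np.float64(-0.01431528980750293))]
```

View pics/c5.png

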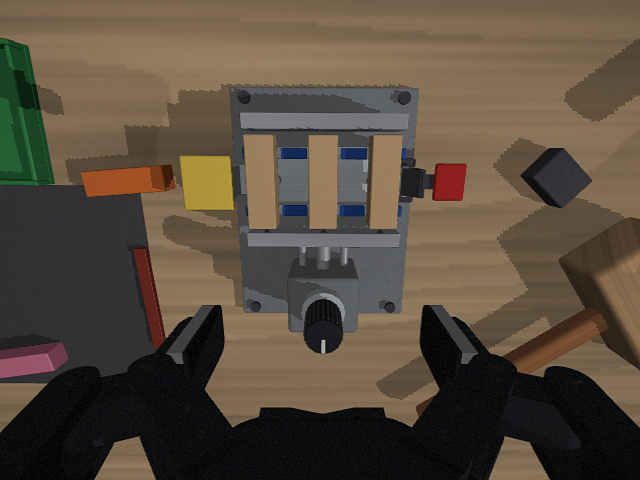

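Latched: the plate is at 65 mm, and the three blanks are level and 16.4 mm lower, between fence and jaw. Now for the thimble, in one long clockwise stroke with joint 6.

```bash
python3 - <<'E'
from h import *
C=[460.0,-202.6]
go([*C,190],np.pi/2); q=sensors.read_state()['q']; print(q.round(2))
ctrl.gripper_to(60,60)
ctrl.move_l(A([*C,119]),vel=80); say('low')
ctrl.gripper_to(20,60); say('grip')
q0=A(sensors.read_state()['q'])
t0=sensors.read_state()
for k in range(1,8):
    q=q0.copy(); q[5]=q0[5]+0.25*k; ctrl.set_joints(q); s=sensors.read_state()
    print(k,'t%.1f'%s['t'],'w%.1f'%s['grip_width'],s['force'].round(1),s['wrist_torque'].round(3),(s['q'][5]-q0[5]).round(3),'tau6 %.3f'%s['tau'][5])
np.save('q0.npy',q0)
snap("wrist","th1"); snap("side","th1s")
E
```

```text
[-0.59  0.12  1.79  0.    1.24 -2.16]
low t=79.7 w=59.9 F [-0.2  0.2 -0.5] p [ 460.5 -203.   119.6]
grip t=80.1 w=30.9 F [-2.2 -0.9  4. ] p [ 460.5 -203.4  120. ]
1 t80.5 w30.7 [-0.9 -1.2  0.9] [-0.216  0.114 -0.029] 0.247 tau6 0.052
2 t80.8 w31.0 [-0.6 -2.5  1.4] [-0.347  0.191 -0.015] 0.496 tau6 0.044
3 t81.2 w30.7 [-1.6 -3.2  1. ] [-0.55  0.33 -0.01] 0.745 tau6 0.045
4 t81.5 w30.6 [-2.3 -4.5  1.2] [-0.714  0.445 -0.038] 0.994 tau6 0.005
5 t81.9 w30.7 [-3.8 -4.2  1.7] [-0.806  0.525 -0.067] 1.244 tau6 0.017
6 t82.2 w30.7 [-2.8 -4.6  1.6] [-0.79   0.584 -0.055] 1.494 tau6 0.017
7 t82.6 w30.5 [-4.3 -4.6  2.7] [-0.807  0.652 -0.054] 1.744 tau6 0.013
```

View pics/th1.png

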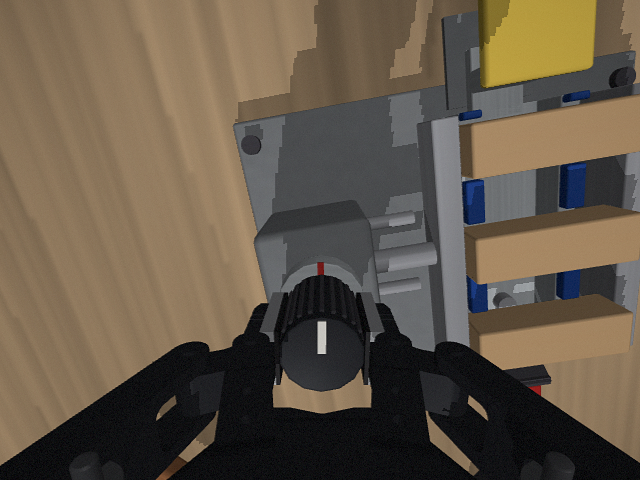

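The white line (321,337) and the red line (320,268) are still in line, so the collar has been driven 1.74 rad and the jaw is now at the blank ends. I'll continue clockwise.

```bash
python3 - <<'E'
from h import *
q0=np.load('q0.npy')
for k in range(8,13):
    q=q0.copy(); q[5]=q0[5]+0.25*k; ctrl.set_joints(q); s=sensors.read_state()
    print(k,'t%.1f'%s['t'],'w%.1f'%s['grip_width'],s['force'].round(1),s['wrist_torque'].round(3),(s['q'][5]-q0[5]).round(3),'tau6 %.3f'%s['tau'][5])
snap("wrist","th2")
E
```

```text
8 t83.0 w30.9 [-4.  -4.   2.9] [-0.83   0.682 -0.016] 1.994 tau6 0.014
9 t83.4 w30.8 [-4.2 -4.8  3.5] [-0.77   0.78   0.004] 2.244 tau6 0.013
10 t83.7 w30.9 [-5.1 -3.4  3.6] [-0.717  0.834  0.004] 2.494 tau6 0.012
11 t84.1 w30.8 [-4.7 -4.   3.1] [-0.664  0.935 -0.036] 2.744 tau6 0.011
12 t84.4 w30.8 [-5.8 -3.   3.6] [-0.652  0.912 -0.064] 2.994 tau6 0.010
```

View pics/th2.png

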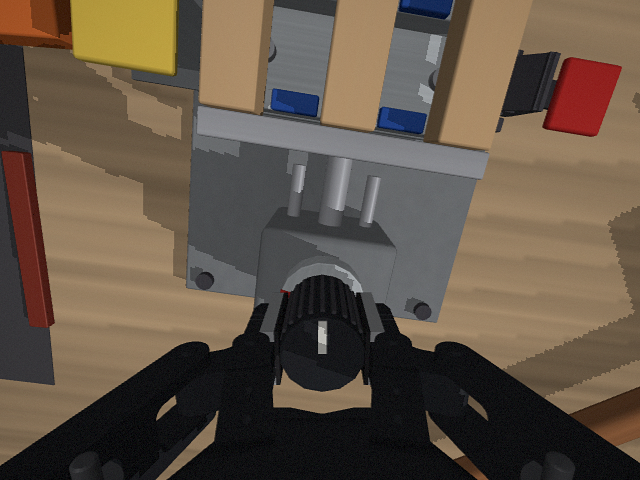

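The red line now lags at (285,293) while the white line stays at (322,337), about 1.1 rad of slip, and the jaw is against the blanks. Next I'll back the screw off. It needs about 1.8 rad, so I'll turn 2.35 rad to be sure the jaw is fully open.

```bash
python3 - <<'E'
from h import *
q0=np.load('q0.npy')
for a in (2.5,2.0,1.5,1.2,.9,.65):
    q=q0.copy(); q[5]=q0[5]+a; ctrl.set_joints(q); s=sensors.read_state()
    print(a,'t%.1f'%s['t'],'w%.1f'%s['grip_width'],s['force'].round(1),s['wrist_torque'].round(3),(s['q'][5]-q0[5]).round(3),'tau6 %.3f'%s['tau'][5])
snap("wrist","th3")
E
```

```text
2.5 t85.0 w31.0 [-4.9 -4.7  3.1] [-0.691  0.748  0.069] 2.494 tau6 0.015
2.0 t85.6 w30.9 [-4.6 -5.   2.7] [-0.771  0.708  0.035] 1.994 tau6 0.017
1.5 t86.1 w30.9 [-3.8 -5.7  1.2] [-0.798  0.619  0.058] 1.494 tau6 0.018
1.2 t86.5 w31.0 [-3.8 -4.6  1.5] [-0.793  0.474  0.038] 1.194 tau6 -0.001
0.9 t86.9 w30.9 [-1.4 -4.5  0.4] [-0.72   0.498  0.011] 0.895 tau6 -0.003
0.65 t87.2 w31.0 [-2.9 -4.9  0.8] [-0.701  0.485  0.059] 0.65 tau6 -0.063
```

View pics/th3.png

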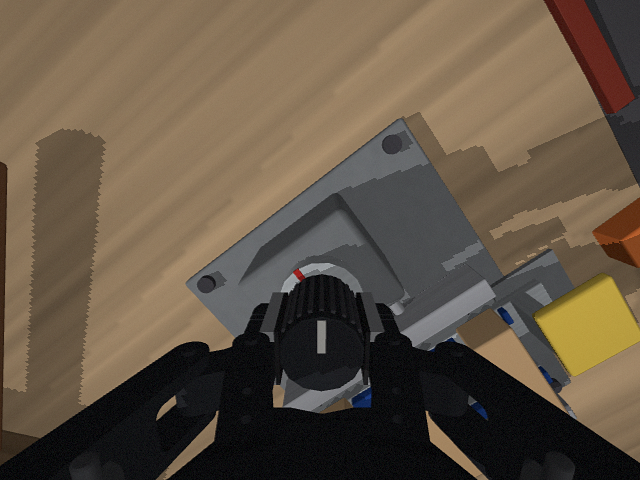

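The red line (299,275) again points to the robot side and the torque rose at the end, so the screw is at its stop. I'll release and check the jaw face.

```bash
python3 - <<'E'
from h import *
ctrl.gripper_to(60); say('open')
p=sensors.read_state()['eef_pos']; ctrl.move_l(A([460,-202.6,200]),vel=120)
go([J[0]-40,J[1],260],H)
im,d,c=snap("wrist","c6"); P=cloud(c,d); say('')
for u in (290,355): print(u,[(v,*P[v,u,[0,2]].round(0).tolist()) for v in range(224,252,2)])
for r in find("c6b",71.5): print(r)
E
```

```text
open t=87.7 w=60.0 F [ 0.4  1.  -0. ] p [ 460.6 -202.9  119.8]
 t=90.7 w=60.1 F [ 0.2 -0.4  0.6] p [ 537.6 -202.8  259.7]
290 [(224, 528.0, 12.0), (226, 526.0, 11.0), (228, 530.0, 40.0), (230, 530.0, 49.0), (232, 530.0, 56.0), (234, 529.0, 59.0), (236, 527.0, 58.0), (238, 525.0, 60.0), (240, 523.0, 59.0), (242, 611.0, 379.0), (244, 519.0, 59.0), (246, 517.0, 59.0), (248, 500.0, 12.0), (250, 498.0, 12.0)]
355 [(224, 528.0, 11.0), (226, 526.0, 11.0), (228, 530.0, 39.0), (230, 530.0, 47.0), (232, 530.0, 56.0), (234, 529.0, 60.0), (236, 527.0, 60.0), (238, 525.0, 59.0), (240, 523.0, 60.0), (242, 521.0, 59.0), (244, 518.0, 58.0), (246, 516.0, 59.0), (248, 500.0, 12.0), (250, 498.0, 11.0)]
(array([ 584.19921875, -146.2124939 ]), (83.6, 26.5), np.float64(-0.004507533303013614))
(array([ 583.78424072, -202.21141052]), (82.8, 25.7), np.float64(-0.005957491358507256))
(array([ 583.77038574, -258.37033081]), (82.8, 25.6), np.float64(-0.004813929986427231))
```

View pics/c6.png

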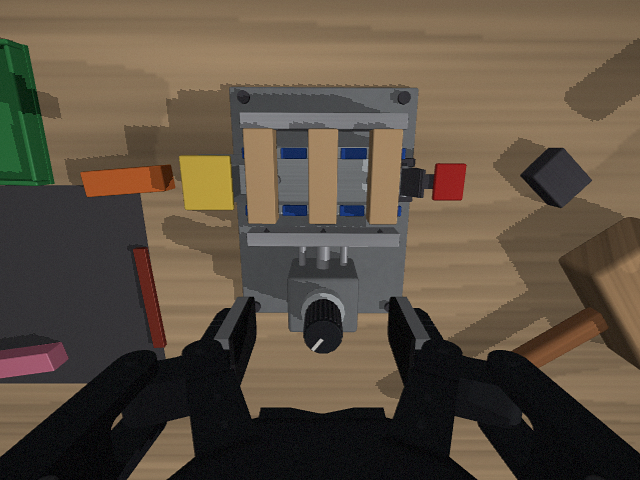

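The jaw face is back at 530 mm. The blanks lie against the fence and the white line still shows a slip of about 0.6 rad. Next, the red paddle.

```bash
python3 - <<'E'
from h import *
ctrl.gripper_to(0,50)
P=A([577.6,-329.])
go([*P,180],0); ctrl.move_l(A([*P,72]),vel=120); say('a')
for z in (64,58,54,51,48.5,47):
    r=ctrl.move_l(A([*P,z]),vel=25,threshold=30); ctrl.hold(.1); say(z,r)
    if r: break
ctrl.hold(.3); say('')
ctrl.move_l(A([*P,80]),vel=60); ctrl.move_l(A([*P,200]),vel=150)
ctrl.gripper_to(50)
go([J[0]-40,J[1],260],H)
for r in find("c7",88): print(r)
im,d,c=load("c7"); Q=cloud(c,d)
b=blobs(masks(im)['yellow'],200)[0].reshape(-1,2).mean(0).astype(int); print(b,np.median(Q[b[1]-8:b[1]+8,b[0]-8:b[0]+8,2])); say('')
E
```

```text
a t=94.0 w=0.1 F [-0.1  0.1  0.2] p [ 578.4 -329.5   73.2]
64 False t=94.5 w=-0.1 F [-0.  -3.6  5.3] p [ 578.6 -330.6   65.6]
58 False t=95.0 w=-0.1 F [-2.5 -8.   6.8] p [ 578.7 -333.3   60.8]
54 False t=95.4 w=0.1 F [-0.  -6.3  5.2] p [ 578.7 -332.1   55.9]
51 False t=95.8 w=0.0 F [-1.3 -8.6  5.2] p [ 578.7 -333.1   53.2]
48.5 False t=96.1 w=0.1 F [-1.4 -9.5  6. ] p [ 578.8 -333.8   51. ]
47 False t=96.5 w=0.1 F [ -1.7 -10.3   5.5] p [ 578.7 -334.2   49.6]
 t=96.8 w=0.2 F [ -2.1 -10.2   5.4] p [ 578.8 -334.2   49.6]
(array([ 584.05206299, -146.25357056]), (82.8, 26.5), np.float64(-0.0042915509386081884))
(array([ 583.59130859, -258.28652954]), (83.7, 25.6), np.float64(-0.005291567927932942))
(array([ 584.06170654, -202.2956543 ]), (82.9, 25.6), np.float64(-0.011604458133911272))
[200 184] 81.43802399408852
 t=100.5 w=49.7 F [ 0.3 -0.7  0. ] p [ 537.8 -203.1  259.9]
```

View pics/c7.png

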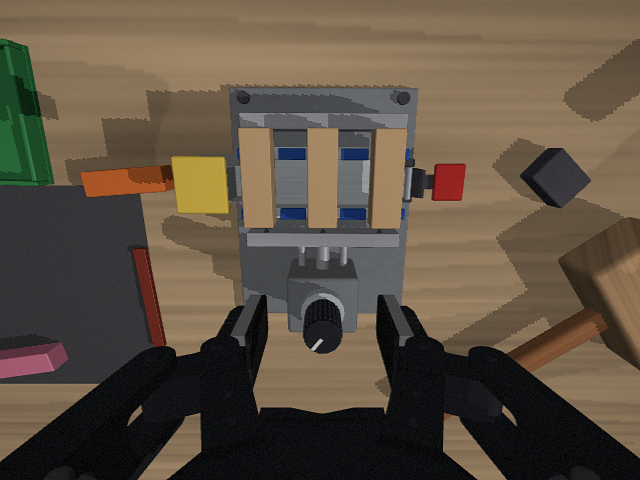

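The stage sprang fully up: the plate is at 81.4 mm, as at the start, with the blanks still in the cradles. Now I'll localise the tray from the earlier views.

```bash
python3 - <<'E'
from h import *
im=np.load("pics/top0im.npy"); c=cam("top"); m=masks(im)['green']
b=blobs(m,300)[0]; print('top rim',rect(c,b,24)); 
T=cloud(c,np.load("pics/top0.npy")); b=blobs(m&(T[...,2]<14),300)[0]; print('top floor',rect(c,b,5))
im,d,c=load("p0"); m=masks(im)['green']; P=cloud(c,d); b=blobs(m,3000)[0]; print('p0',rect(c,b,24),cv2.boundingRect(b))
b=blobs(m&(P[...,2]<14),3000)[0]; print('p0 floor',rect(c,b,5))
E
```

```text
top rim (array([639.35998535, 188.10440063]), (196.4, 131.6), np.float64(1.5394072449227867))
top floor (array([644.09887695, 191.79644775]), (190.0, 124.3), np.float64(1.5394322786370334))
p0 (array([641.68249512, 190.9447937 ]), (201.0, 136.3), np.float64(1.540664523273413)) (9, 0, 279, 229)
p0 floor (array([646.03955078, 195.72685242]), (195.1, 128.0), np.float64(1.5403517350033833))
```

The tray centre is at about (641.5, 191) mm, turned −0.03 rad. Now I'll move the first blank, from cradle 1, to the tray.

```bash
cat > tray.py <<'E'
from pick import *
TC=A([641.6,191.0]); TA=-0.03
def tpos(dy): return TC+dy*A([-np.sin(TA),np.cos(TA)])
def grab(p,tag,zt,op):
    ctrl.gripper_to(op,50)
    go([*p,220],H)
    L=find(tag,88); 
    if not L: print('none seen'); return False
    r=near(L,p); print(r,flush=True)
    if np.hypot(*(r[0]-p))>6: print('MOVED'); return False
    p=r[0]
    ctrl.move_l(A([*p,zt+15]),vel=120); ctrl.move_l(A([*p,zt]),vel=60); say('low')
    ctrl.gripper_to(10,50); say('closed')
    ctrl.move_l(A([*p,200]),vel=150); say('up'); return sensors.read_state()['grip_width']>20
def lay(dy,z,op=36):
    p=tpos(dy); go([*p,180],H+TA); say('over')
    if sensors.read_state()['grip_width']<20: print('LOST'); return
    ctrl.move_l(A([*p,z+20]),vel=130)
    r=ctrl.move_l(A([*p,z-2]),vel=30,threshold=5); say('down',r)
    if sensors.read_state()['grip_width']<20: print('LOST'); return
    ctrl.gripper_to(op); say('open'); ctrl.move_l(A([*p,180]),vel=150)
E
python3 - <<'E'
from tray import *
if grab(A([584.5,J[1]]),"g1",96,45): lay(0,40)
p=TC; go([p[0]-45,p[1],260],H); snap("wrist","tr1"); say('')
E
```

```text
(array([ 583.79040527, -202.19090271]), (83.4, 25.7), np.float64(-0.0007478156340942501))
low t=102.6 w=44.8 F [ 0.7  0.5 -0. ] p [ 583.2 -201.9   95.2]
closed t=102.9 w=24.7 F [-0.1  0.6  0.3] p [ 584.1 -202.3   96.4]
up t=103.8 w=25.1 F [-0.  -0.4 -1. ] p [ 583.  -201.8  198.9]
over t=105.2 w=24.9 F [ 0.4 -0.2 -0.5] p [641.9 189.7 179.9]
down True t=107.0 w=24.5 F [-0.5  0.2  3.5] p [641.2 191.   39.4]
open t=107.2 w=35.9 F [-0.1 -0.5  1. ] p [639.7 190.7  37.8]
 t=108.8 w=35.9 F [-0.4  0.8 -0.7] p [595.9 190.9 258.7]
```

View pics/tr1.png

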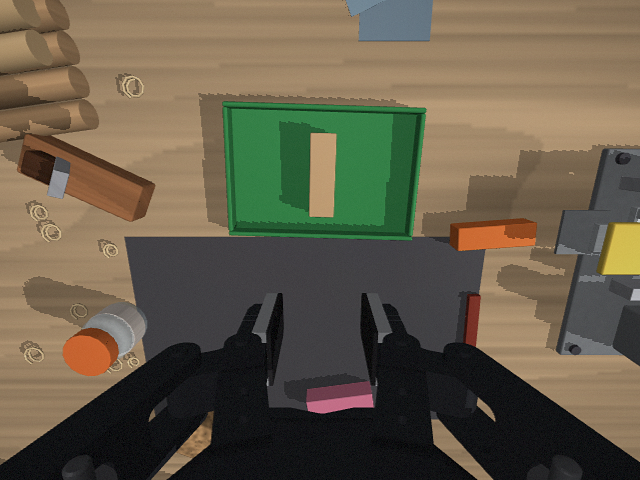

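The blank lies flat in the middle of the tray at (323,174). Next are the other two.

```bash
python3 - <<'E'
from tray import *
ok=grab(A([584.0,J[1]-56]),"g0",96,45)
if ok: lay(-52,40)
if ok and grab(A([584.0,J[1]+56.5]),"g2",107,38): lay(52,51)
p=TC; go([p[0]-45,p[1],260],H); print(find("tr2",31)); say('')
E
```

```text
(array([ 583.72302246, -258.49365234]), (83.4, 25.3), np.float64(-0.01035410400211907))
low t=112.2 w=44.9 F [-1.  -0.  -0.4] p [ 583.2 -258.1   95.2]
closed t=112.5 w=24.9 F [0.5 0.3 0.4] p [ 584.  -258.7   96.4]
up t=113.4 w=25.0 F [-1.8  1.4 -0.2] p [ 583.  -258.1  198.8]
over t=114.9 w=24.9 F [ 0.1 -0.9 -0.6] p [640.3 137.7 179.9]
down True t=116.6 w=24.7 F [0.6 0.2 4.6] p [639.6 139.   39.4]
open t=116.9 w=35.9 F [ 0.3  0.4 -0.3] p [638.1 138.9  37.9]
(array([ 584.29748535, -146.2074585 ]), (83.2, 25.5), np.float64(-0.011035074292852332))
low t=120.7 w=38.1 F [-0.1 -0.4 -0.2] p [ 583.8 -146.   106.3]
closed t=121.0 w=24.1 F [ 0.7 -0.  -0.7] p [ 584.5 -146.3  107.3]
up t=121.8 w=24.0 F [-0.6 -0.3 -0.5] p [ 583.6 -145.9  199. ]
over t=123.2 w=24.1 F [-0.2 -0.7 -0.6] p [643.5 241.5 179.9]
down True t=124.9 w=23.6 F [ 0.1 -0.2  4. ] p [642.6 242.9  50.3]
open t=125.1 w=35.9 F [ 0.3 -0.5 -0.9] p [641.3 242.5  48.6]
[(array([642.33880615, 243.80233765]), (83.2, 25.7), np.float64(-0.03377980158267407)), (array([639.1206665 , 140.14830017]), (82.9, 25.7), np.float64(-0.029530861221507144)), (array([641.01940918, 191.96958923]), (83.0, 25.5), np.float64(-0.028133101123379058))]
 t=126.7 w=36.0 F [ 0.3 -0.5 -0.5] p [596.  191.  258.3]
```

View pics/tr2.png

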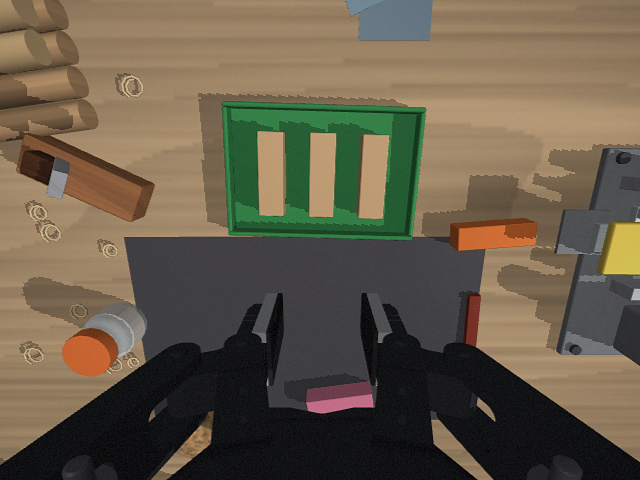

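All three blanks lie flat and apart in the tray, at (271,173), (323,174) and (373,176). I'll park the arm, make a final check against the first top view and hand in.

```bash
python3 - <<'E'
from h import *
ctrl.set_joints([-1.31,0.207,1.542,0,1.393,-0.15]); ctrl.hold(1)
im,d,c=snap("top","final"); say('')
T=cloud(c,d); T0=cloud(c,np.load("pics/top0.npy")); im0=np.load("pics/top0im.npy")
df=(np.abs(im.astype(int)-im0).sum(2)>90)
for b in blobs(df,25): print(cv2.boundingRect(b))
M=masks(im)['pale']; M[:145]=0;M[195:]=0;M[:,:195]=0;M[:,272:]=0
for b in blobs(M,40):
    k=cv2.drawContours(np.zeros(M.shape,np.uint8),[b],-1,1,-1)>0; print(rect(c,b,31),np.median(T[...,2][k]))
E
```

```text
t=130.6 w=35.8 F [-0.3 -0.4  0.2] p [ 229.8 -526.9  255.8]
(540, 338, 50, 41)
(206, 153, 13, 34)
(226, 154, 13, 33)
(247, 155, 12, 33)
(216, 220, 17, 34)
(254, 219, 24, 31)
(183, 231, 12, 34)
(359, 283, 29, 14)
(379, 263, 27, 21)
(378, 280, 25, 11)
(617, 338, 9, 10)
(604, 335, 12, 5)
(362, 294, 11, 5)
(array([640.00048828, 239.0696106 ]), (80.7, 29.0), np.float64(-0.03247791528378883)) 30.64251315601075
(array([639.28320312, 187.31069946]), (82.3, 27.9), np.float64(0.01076393120436864)) 30.820746492309468
(array([637.26763916, 136.46287537]), (82.9, 26.7), np.float64(-0.02890994521335517)) 31.129206598814676
```

View pics/final.png

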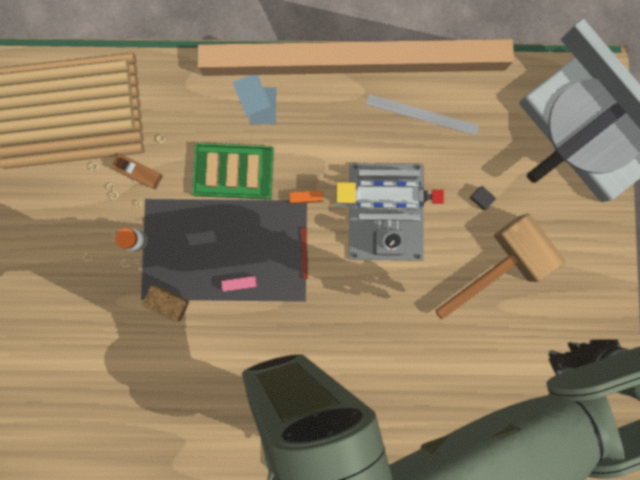

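The final top view shows three blanks flat in the tray, at (212,169), (232,170) and (253,170), with their tops at 31 mm. The only other differences from the first picture are the emptied mat places, the gripper and its shadow. No tool has moved.

```bash
python3 -c "
from plant import ctrl
ctrl.finish_job()"
```

```text
the job is handed in; nothing more can be done
```

The job is done and handed in at about 131 s. All three blanks were seated, clamped, released and laid in the green tray in the order asked.

- **Stage down:** The first two pushes stopped about 6 mm down. I suspected the points on the jaw and moved the blanks 3 mm towards the fence. The third push met the same peak of about 26 N before going down to the stop, so the resistance was probably the latch itself. The stage then stayed latched by itself, with the plate at about 65 mm.
- **Clamping:** I turned the thimble 3.0 rad clockwise. The white and red marks came about 1.1 rad apart, a clear slip, and the blanks lay against the fence.
- **Backing off and release:** Turning back 2.35 rad put the jaw face at its original 530 mm. Only then did I press the paddle, and the stage rose fully, with the plate at 81.4 mm as at the start.
- **Final check:** The blanks lie flat and separate in the tray, about 52 mm apart, with their tops at 31 mm. The before-and-after comparison from the top camera shows no bystander or look-alike moved.

**What did not go cleanly:** When I released the first blank in the cradle next to the plate, an opening finger pushed sideways on the yellow plate with about 20 N. I re-centred that blank later. The pushes on the plate peaked at about 33 N at the fingertips.

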